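# Load the autosampler's swing tray

## Task

Swing the autosampler's tray all the way out to its loading stop by pushing it near its free corner, so that it turns about its pin. Then stand every toppled square bottle upright on the tray, wholly on the plate, while it is out, and push the loaded tray back home against its home stop, with all the bottles still standing on it. Do not knock over the other vessels on the bench.

Things in the scene. Friction and masses are not known exactly. Their poses are not given: they have to be found in the camera images.
- tray (a joint): swing of the sample tray about its upright pin, rad: 0 = home (against its home stop, in front of the sampler tower), 1.2 = fully out (against its loading stop), growing clockwise seen from above. Starts at 0 to 0.22. It stays where it is left; 2 to 4 N at its free end turn it. 
- tray_mid (a point): centre of the tray's top, 18 mm above the bench. The tray is a flat aluminium plate without walls, a thin grey mat on it; x along its long side away from the pin, y along its short side, z up. 230 x 150 mm (edges at x +-115, y +-75 mm), 12 mm thick, 6 mm clear of the bench. The pin is at x -95, y -55 mm.
- pin (a point): top of the fixed steel pivot pin near one corner of the tray, on the pivot axis, 22 mm above the bench; pin 16 mm thick, it stands 4 mm proud of the tray
- corner_out (a point): free corner of the tray (x +115, y +75 mm from tray_mid), top edge, 18 mm above the bench. Pushing the long edge near here, from outside (towards -y of tray_mid), swings the tray out.
- corner_home (a point): the other free corner (x +115, y -75 mm from tray_mid), 18 mm above the bench. Pushing the long edge near here, from outside (towards +y of tray_mid), swings the tray home.
- load_stop (a point): top of the steel loading stop, a post 14 mm thick, 30 mm high: the fully out tray's long edge (y -75 side) rests against it, 90 mm short of the free corner
- home_stop (a point): top of the steel home stop, a like post: the home tray's long edge (y +75 side) rests against it, 90 mm short of the free corner
- tower (a point): centre of the top of the white sampler tower, 120 x 110 mm and 240 mm tall, fixed on the bench 160 mm beyond the home tray's free end. Its head, 60 mm wide, 150 to 220 mm above the bench, juts 40 mm from the tower towards the tray's free end.
- bottle1_mid (a point): a white square plastic bottle, 100 mm tall: body 44 x 44 mm, 79 mm high, then a neck and a round blue screw cap 30 mm across; about 180 g, bottom-heavy (balances about 26 mm above its base). The point is its centre, 50 mm from the base; z axis from base to cap, x and y square to its flat sides. Starts lying on the bench, cap roughly away from the robot. Two to four are present.
- bottle2_mid (a point): a white square plastic bottle, 100 mm tall: body 44 x 44 mm, 79 mm high, then a neck and a round blue screw cap 30 mm across; about 180 g, bottom-heavy (balances about 26 mm above its base). The point is its centre, 50 mm from the base; z axis from base to cap, x and y square to its flat sides. Starts lying on the bench, cap roughly away from the robot. Two to four are present.
- bottle3_mid (a point): a white square plastic bottle, 100 mm tall: body 44 x 44 mm, 79 mm high, then a neck and a round blue screw cap 30 mm across; about 180 g, bottom-heavy (balances about 26 mm above its base). The point is its centre, 50 mm from the base; z axis from base to cap, x and y square to its flat sides. Starts lying on the bench, cap roughly away from the robot. Two to four are present.
- bottle4_mid (a point): a white square plastic bottle, 100 mm tall: body 44 x 44 mm, 79 mm high, then a neck and a round blue screw cap 30 mm across; about 180 g, bottom-heavy (balances about 26 mm above its base). The point is its centre, 50 mm from the base; z axis from base to cap, x and y square to its flat sides. Starts lying on the bench, cap roughly away from the robot. Two to four are present.
- beaker: a glass beaker 72 mm wide, 95 mm tall, standing on the bench; origin at the centre of its underside, z up. Not part of the job: do not knock it over.
- solvent: a round amber solvent bottle 86 mm wide, 190 mm tall, standing on the bench; origin at the centre of its underside, z up. Not part of the job: do not knock it over.
- washbottle: a white wash bottle 70 mm wide, 170 mm tall with a red cap, standing on the bench; origin at the centre of its underside, z up. Not part of the job: do not knock it over.
- petri: a closed glass dish, 60 mm across, 13 mm high, flat on the bench; origin at the centre of its underside. Not part of the job.

How it is judged:
By the outcome, as a careful person would: the job done as asked, in the order asked, and still so for the second after the job is handed in, with the robot touching nothing.
Of bottle1, bottle2, bottle3, bottle4 only 2 to 4 are there at a start; the rules pass over those that are not, and their reading is None.
At some moment in a run one of bottle1, bottle2, bottle3, bottle4 may be knocked a few centimetres aside while the robot is not near it.
It also fails if it takes over 210 s, if anything falls off the work surface, if the arm or the gripper's body presses on something with over 40 N, if the wrist force passes 120 N, or if a joint passes its speed limit or range.

## Robot

A 7-joint arm with a two-finger parallel gripper is mounted at the origin on the work surface. World frame = base frame: x ahead of the robot, y to its left, z up, the work surface at z = 0. Lengths are in m, angles in rad, forces in N, time in s.
With the tool pointing down it reaches from about 0.425 to 0.825 m from the base axis. Payload 3.6 kg.
Tool frame: the origin (TCP) lies on the centre line of the jaws, within the pads' length; the fingertips stand 19 mm ahead of it and the grasp point (between the pads) is the TCP (finger_overhang is the distance from the TCP to the fingertips, in m); z points along the fingers, y is the line along which they close (so a half turn about z gives the same grasp; the last joint's range is limited). The gripper opens to 93 mm and grips with 3 to 60 N. Pads are 15 mm wide; open, the fingers measure 128 mm over their backs; the gripper's body (75 mm by 188 mm) begins 65 mm behind the grasp point.
Start: joints at [1.248, 0.615, -0.013, 1.423, 0.008, 1.103, -0.04], TCP at [0.19, -0.622, 0.238] pointing down, gripper open.
Joint ranges: [-3.12, 3.12], [-0.3, 2.06], [-1.34, 1.32], [0.26, 2.42], [-1.36, 4.5], [0.01, 1.98], [-2.84, 2.84]. Speed limits (rad/s): [2.79, 2.79, 3.14, 3.14, 3.14, 3.14, 3.14].

## Interface

Orientations are given as a unit quaternion [x, y, z, w].
In Python, from station import sense, grab_frame, camera_params, job_done, finger_overhang gives the robot as it stands.
- The arm moves only by the tool carry_out, never from a script. Its argument "plan" is a list of rows, each an object of numbers: "tx", "ty", "tz": the shift along the tool's x, y, z each as a share of 800 mm, from -1 to 1; "yaw": the turn about the tool's z as a share of 60 degrees, from -1 to 1. A call has 1 to 10 rows; each row is the pose to reach, as a shift and turn from the pose commanded when the call began, along the tool's axes at that moment; what a row does not reach only later rows make up. A row lasts 1/10 s, in which the tool goes at most 50 mm and 8.59 degrees, less where a joint would pass 70% of its speed; a pose out of reach is approached as far as the arm can. A call with a number of a shift or a turn outside -1 to 1 is refused whole. A call with a gripper value outside its range is refused whole. "gripper" is the closure, from 0 (fully open) to 1 (shut), set as the call begins (left out, the last holds). The fingers move at their own pace and stop on an object; the grip force is fixed at half the most. Time passes only in rows, so rows that repeat a pose let the fingers close. It gives the time, the measured TCP pose, the force, the opening and the grip force at its end, in the units of the state.
- sense(): the state, without advancing time (a new reading comes with each control period).
- grab_frame(name): name is "scene" or "top" or "wrist"; returns (picture, depth): 480x640x3 uint8, red, green, blue; 480x640 float32, m along the optical axis (not along the pixel's ray), 0 where there is no reading.
- camera_params(name): a dict with "K" (3x3 intrinsics, pixels), "D" ([k1, k2, p1, p2, k3] as OpenCV has them; the pictures are not rectified), "R" (3x3) and "t" (3): a world point X has camera coordinates R X + t. Camera axes: x right, y down, z forward; pixel columns grow to the right and rows downward; lengths in m; the calibration is good to about 2 mm. A picture is of the moment at which its call begins: read the wrist's pose just before it. camera_params takes no time and is no camera call; for the wrist camera it gives the pose at the moment of the call.
- job_done(): hands the job in; it is judged then, once.
The state is a dict: "time": time; "qpos": joint angles; "joint_vel": joint speeds; "joint_torque": joint torques, N m; "ee_pos": TCP position; "orientation": TCP orientation; "ft_force": force on the tool from outside, world axes, zero at the start; "torque": the same for the moment, N m; "finger_gap": opening from 0.0 (shut) to 1.0 (fully open); "grip_force": force on a finger pad.
Only numpy, scipy, OpenCV 4.12 (cv2) and the standard library are available. Lean on these libraries where they do the work, as an engineer would, in place of code of your own. Each camera call takes 0.05 s, during which the arm holds its last target. There are 200 camera calls.

## Working session

There is one attempt and no reset: what is moved stays moved. The work goes in short steps, Python scripts to look and compute and a tool call to move; the robot and the scene stay as the last step left them, time stands still between calls to the robot, and variables do not carry over. Pictures are saved under pics/ and viewed, at most 14 in all, crops included, and the job is handed in when it is done.

Besides the shell and the picture viewer there is one more tool, called after "Request:" in YAML: its name, and indented under it one key for each argument. carry_out: Moves the arm, as the interface text tells. Its arguments: {"type":"object","properties":{"plan":{"type":"array"},"gripper":{"type":"number"}},"required":["plan"]}

```bash
ls; mkdir -p pics
cat > h.py <<'E'
import numpy as np, cv2
from station import sense, grab_frame, camera_params, job_done
def world(name, depth, cp):
    K,D=np.array(cp["K"]),np.array(cp["D"]); R,t=np.array(cp["R"]),np.array(cp["t"])
    h,w=depth.shape; u,v=np.meshgrid(np.arange(w),np.arange(h))
    n=cv2.undistortPoints(np.stack([u,v],-1).reshape(-1,1,2).astype(float),K,D).reshape(h,w,2)
    c=np.dstack([n*depth[...,None],depth]); return (c-t)@R
def look(name,tag=None):
    cp=camera_params(name); p,d=grab_frame(name)
    if tag: cv2.imwrite(f"pics/{tag}.png",p[...,::-1])
    return p,d,world(name,d,cp)
E
python3 - <<'E'
from h import *
p,d,W=look("top","top1"); np.savez("top1.npz",p=p,W=W,d=d)
p,d,W=look("scene","scene1"); s=sense(); print(s)
E
```

```text
pics
{'time': 0.1, 'qpos': array([ 1.24753173,  0.61579637, -0.01260582,  1.42474182,  0.00806162,
        1.1034124 , -0.04042537]), 'joint_vel': array([-0.00038012, -0.00245174, -0.00019753, -0.00373287, -0.00083628,
        0.00052254, -0.00058316]), 'joint_torque': array([ 1.85142140e-03, -4.60040474e+01,  2.10023923e-01, -1.66243225e+01,
       -6.12579170e-02,  1.70558720e-02,  1.13877745e-04]), 'ee_pos': array([ 0.18989582, -0.62093552,  0.23661291]), 'orientation': array([ 9.89009831e-01,  1.47845259e-01, -1.71078342e-04, -1.14169218e-03]), 'ft_force': array([ 0.41082521, -0.10023935, -0.11614945]), 'torque': array([-0.05462583,  0.03366707,  0.01351367]), 'grip_force': 0.0, 'finger_gap': 0.9994047177737656}
```

View pics/top1.png

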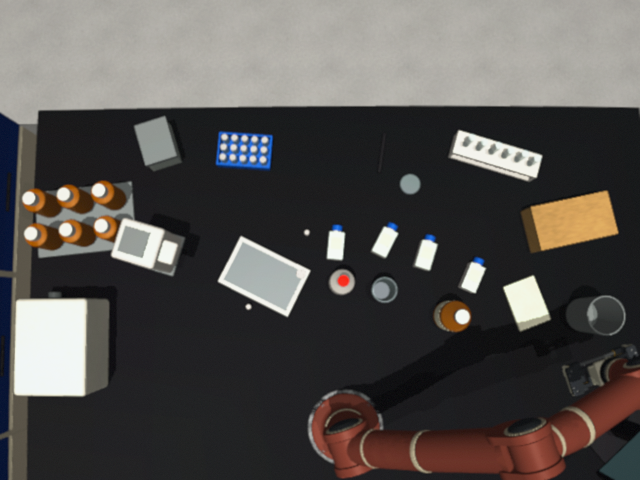

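View pics/scene1.png

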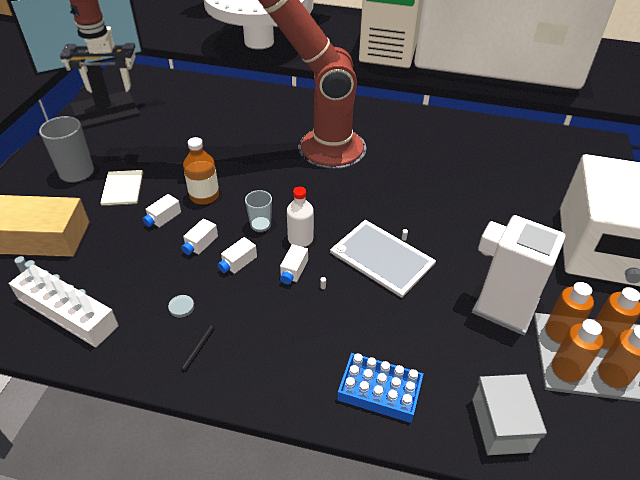

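The top view shows four toppled bottles at px (336,243), (385,240), (426,252), (473,275). The tray centre is near (264,276) with its pin at about (302,272), the load stop at (307,232) and the home stop at (248,307). The wash bottle (342,281), beaker (384,290) and solvent (453,316) stand on the robot's side. I'll measure these now.

```bash
cat >> h.py <<'E'
def bottles(W,p,d):
    """caps (blue) paired with white bodies; returns cap xy and body-rect"""
    z=W[...,2]; p=p.astype(int)
    blue=(p[...,2]>p[...,0]+60)&(z>0.005)&(z<0.13)&(W[...,0]>0.3)&(W[...,0]<.95)&(W[...,1]>-.6)&(W[...,1]<.5)
    n,l,s,c=cv2.connectedComponentsWithStats(blue.astype(np.uint8))
    out=[]
    for i in range(1,n):
        if s[i,4]<15: continue
        q=W[l==i]; cap=q.mean(0)
        near=(np.hypot(W[...,0]-cap[0],W[...,1]-cap[1])<.10)&(z>.034)&(z<.055)&(p.min(2)>110)
        n2,l2,s2,c2=cv2.connectedComponentsWithStats(near.astype(np.uint8))
        b=None
        if n2>1:
            k=1+np.argmax(s2[1:,4]); b=W[l2==k]
            r=cv2.minAreaRect((b[:,:2]*1000).astype(np.float32))
            out.append((s[i,4],cap.round(3),q[:,2].max().round(3),b.mean(0).round(3),np.round(r[0]),np.round(r[1]),round(r[2],1),
              round(float(np.degrees(np.arctan2(*(cap-b.mean(0))[[1,0]]))),1)))
        else: out.append((s[i,4],cap.round(3),q[:,2].max().round(3)))
    return out
def tray(W,p):
    """tray rect by height"""
    m=(W[...,2]>.011)&(W[...,2]<.026)&(W[...,0]>.3)&(W[...,0]<.9)&(W[...,1]>-.1)&(W[...,1]<.5)&(p.min(2)>90)
    m=cv2.morphologyEx(m.astype(np.uint8),cv2.MORPH_OPEN,np.ones((3,3)))
    n,l,s,c=cv2.connectedComponentsWithStats(m); k=1+np.argmax(s[1:,4])
    q=W[l==k]; r=cv2.minAreaRect((q[:,:2]*1000).astype(np.float32))
    return r,cv2.boxPoints(r).round()
E
python3 - <<'E'
from h import *
f=np.load("top1.npz"); p,W,d=f["p"],f["W"],f["d"]
for b in bottles(W,p,d): print(b)
print(tray(W,p))
for n,(u,v) in dict(pin=(302,272),load=(307,232),home=(248,307),wash=(342,281),beak=(384,290),solv=(453,316),petri=(410,184),tower=(135,243),head=(168,252),rack=(245,150),book=(526,303)).items(): print(n,W[v,u].round(3))
for n,lo,u0,v0,r in [("wash",.05,342,281,20),("beak",.05,384,290,20),("solv",.05,453,316,25)]:
    s=W[v0-r:v0+r,u0-r:u0+r].reshape(-1,3); s=s[s[:,2]>lo]; print(n,s.min(0),s.max(0),s.mean(0))
cv2.imwrite("pics/c1.png",cv2.resize(p[215:325,215:355,::-1],None,fx=5,fy=5))
cv2.imwrite("pics/x.png",p)
E
```

```text
(np.int32(627), array([0.814, 0.291, 0.025]), np.float64(0.057), array([0.79 , 0.265, 0.049]), array([791., 266.]), array([16., 17.]), 54.4, 47.9)
(np.int32(24), array([0.851, 0.337, 0.02 ]), np.float64(0.058), array([0.856, 0.351, 0.051]), array([855., 351.]), array([16., 16.]), 66.4, -110.0)
(np.int32(23), array([0.847, 0.308, 0.017]), np.float64(0.049), array([0.79 , 0.265, 0.049]), array([791., 266.]), array([16., 17.]), 54.4, 37.4)
(np.int32(30), array([0.841, 0.248, 0.015]), np.float64(0.046), array([0.79 , 0.265, 0.049]), array([791., 266.]), array([16., 17.]), 54.4, -18.1)
(np.int32(36), array([0.818, 0.317, 0.018]), np.float64(0.054), array([0.79 , 0.265, 0.049]), array([791., 266.]), array([16., 17.]), 54.4, 61.5)
(np.int32(58), array([ 0.59 , -0.146,  0.031]), np.float64(0.042), array([ 0.543, -0.122,  0.044]), array([ 545., -123.]), array([44., 85.]), 62.4, -27.5)
(np.int32(55), array([0.586, 0.017, 0.033]), np.float64(0.041), array([0.533, 0.022, 0.043]), array([536.,  22.]), array([44., 84.]), 84.3, -5.4)
(np.int32(51), array([ 0.554, -0.256,  0.033]), np.float64(0.042)
[... 381 characters left out ...]
,  99.],
       [565., 305.],
       [432., 372.]], dtype=float32))
pin [0.455 0.122 0.022]
load [0.573 0.106 0.026]
home [0.354 0.28  0.027]
wash [0.422 0.012 0.172]
beak [ 0.401 -0.121  0.007]
solv [ 0.324 -0.291  0.156]
petri [ 0.718 -0.205  0.016]
tower [0.523 0.557 0.243]
head [0.5   0.473 0.225]
rack [0.814 0.287 0.062]
book [ 0.357 -0.546  0.012]
wash [ 0.35890448 -0.02528243  0.05523989] [0.45874403 0.10271004 1.85572951] [0.42250502 0.01164955 0.14736198]
beak [ 0.35890448 -0.14876667  0.05032772] [0.43579612 0.10271004 1.85572951] [ 0.40087333 -0.10998065  0.15814432]
solv [ 0.28100988 -0.34947968  0.05011574] [0.36585778 0.10271004 1.85572951] [ 0.3250333  -0.29076643  0.1587733 ]
```

View pics/c1.png

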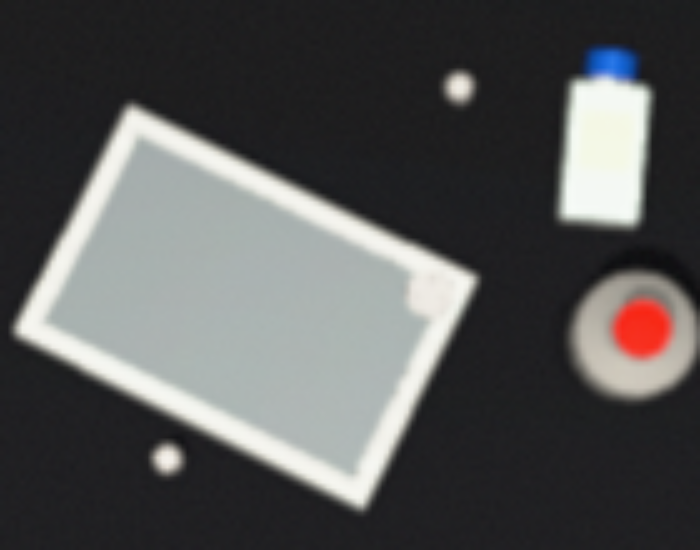

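The crop shows the tray rim with the pin at upper right, and a stop post on each side. From these fits the heading is about 4.3° fully out, about 73° at home and 63° now. I'll write a move planner, then swing the tray out.

```bash
cat >> h.py <<'E'
from scipy.spatial.transform import Rotation as Ro
PIN=np.array([.4525,.1245])
def T(phi,x,y):
    a=np.radians(phi); return PIN+np.array([[np.cos(a),-np.sin(a)],[np.sin(a),np.cos(a)]])@[x+.095,y+.055]
def plan(tg):
    """tg: list of (x,y,z,ang deg of tool x); prints shares from present pose"""
    s=sense(); R=Ro.from_quat(s["orientation"]).as_matrix(); a0=np.degrees(np.arctan2(R[1,0],R[0,0]))
    print("at",s["ee_pos"].round(4),"ang",round(a0,1),"t",s["time"])
    for g in tg:
        v=R.T@(np.array(g[:3])-s["ee_pos"])/.8; y=-((g[3]-a0+180)%360-180)/60 if len(g)>3 else 0
        print(np.round(v,3),round(y,3))
E
python3 - <<'E'
from h import *
plan([(.48,-.42,.3,30),(.56,-.1,.3,45)])
print(T(63.2,.095,.125),[T(f,.095,.0925).round(3) for f in (63,40,20,8,4)])
E
```

```text
at [ 0.1899 -0.6209  0.2366] ang 17.0 t 0.1
[ 0.42  -0.134 -0.079] -0.217
[ 0.633 -0.488 -0.078] -0.467
[0.37750129 0.37524926] [array([0.407, 0.361]), array([0.503, 0.36 ]), array([0.581, 0.328]), array([0.62 , 0.297]), array([0.632, 0.285])]
```

Request:
carry_out:
  plan:
    - {"tx": 0.42,"ty": -0.134,"tz": -0.079,"yaw": -0.217}
    - {"tx": 0.42,"ty": -0.134,"tz": -0.079,"yaw": -0.217}
    - {"tx": 0.42,"ty": -0.134,"tz": -0.079,"yaw": -0.217}
    - {"tx": 0.42,"ty": -0.134,"tz": -0.079,"yaw": -0.217}
    - {"tx": 0.42,"ty": -0.134,"tz": -0.079,"yaw": -0.217}
    - {"tx": 0.42,"ty": -0.134,"tz": -0.079,"yaw": -0.217}
    - {"tx": 0.42,"ty": -0.134,"tz": -0.079,"yaw": -0.217}
    - {"tx": 0.633,"ty": -0.488,"tz": -0.079,"yaw": -0.467}
    - {"tx": 0.633,"ty": -0.488,"tz": -0.079,"yaw": -0.467}
    - {"tx": 0.633,"ty": -0.488,"tz": -0.079,"yaw": -0.467}
  gripper: 1.0

```text
time: 1.1
ee_pos: [0.5122, -0.2784, 0.2994]
orientation: [0.923, 0.384, -0.0, -0.001]
ft_force: [1.2, -1.2, -0.5]
finger_gap: 0.191
grip_force: 0.0
```

```bash
python3 -c "
from h import *
plan([(.55,0,.3,45),(.46,.28,.3,63)])"
```

```text
at [ 0.5122 -0.2784  0.2994] ang 45.1 t 1.1
[ 0.28  -0.212 -0.   ] 0.002
[ 0.449 -0.539 -0.   ] -0.298
```

Request:
carry_out:
  plan:
    - {"tx": 0.28,"ty": -0.212,"tz": 0,"yaw": 0}
    - {"tx": 0.28,"ty": -0.212,"tz": 0,"yaw": 0}
    - {"tx": 0.28,"ty": -0.212,"tz": 0,"yaw": 0}
    - {"tx": 0.28,"ty": -0.212,"tz": 0,"yaw": 0}
    - {"tx": 0.28,"ty": -0.212,"tz": 0,"yaw": 0}
    - {"tx": 0.449,"ty": -0.539,"tz": 0,"yaw": -0.298}
    - {"tx": 0.449,"ty": -0.539,"tz": 0,"yaw": -0.298}
    - {"tx": 0.449,"ty": -0.539,"tz": 0,"yaw": -0.298}
    - {"tx": 0.449,"ty": -0.539,"tz": 0,"yaw": -0.298}
    - {"tx": 0.449,"ty": -0.539,"tz": 0,"yaw": -0.298}

```text
time: 2.1
ee_pos: [0.4791, 0.2097, 0.2998]
orientation: [0.853, 0.522, -0.0, 0.0]
ft_force: [1.0, -0.2, -0.6]
finger_gap: 0.006
grip_force: 0.0
```

```bash
python3 -c "
from h import *
plan([(.378,.375,.3,63),(.378,.375,.027,63)])"
```

```text
at [0.4791 0.2097 0.2998] ang 62.9 t 2.1
[ 0.126 -0.207 -0.   ] -0.002
[ 0.126 -0.207  0.341] -0.002
```

Request:
carry_out:
  plan:
    - {"tx": 0.126,"ty": -0.207,"tz": 0,"yaw": 0}
    - {"tx": 0.126,"ty": -0.207,"tz": 0,"yaw": 0}
    - {"tx": 0.126,"ty": -0.207,"tz": 0,"yaw": 0}
    - {"tx": 0.126,"ty": -0.207,"tz": 0,"yaw": 0}
    - {"tx": 0.126,"ty": -0.207,"tz": 0.2,"yaw": 0}
    - {"tx": 0.126,"ty": -0.207,"tz": 0.2,"yaw": 0}
    - {"tx": 0.126,"ty": -0.207,"tz": 0.2,"yaw": 0}
    - {"tx": 0.126,"ty": -0.207,"tz": 0.29,"yaw": 0}
    - {"tx": 0.126,"ty": -0.207,"tz": 0.34,"yaw": 0}
    - {"tx": 0.126,"ty": -0.207,"tz": 0.34,"yaw": 0}

```text
time: 3.1
ee_pos: [0.3765, 0.3709, 0.0237]
orientation: [0.853, 0.522, -0.004, 0.001]
ft_force: [0.1, -0.5, -0.9]
finger_gap: 0.002
grip_force: 0.0
```

```bash
python3 -c "
from h import *
plan([(*T(f,.095,.0925),.027,63) for f in (63,56,49,42,35,28,22,16,10,7,5,4)])"
```

```text
at [0.3765 0.3709 0.0237] ang 62.9 t 3.1
[ 0.006  0.04  -0.004] -0.001
[ 0.027  0.07  -0.004] -0.001
[ 0.044  0.103 -0.005] -0.001
[ 0.057  0.137 -0.005] -0.001
[ 0.065  0.173 -0.005] -0.001
[ 0.069  0.21  -0.005] -0.001
[ 0.069  0.241 -0.005] -0.001
[ 0.066  0.272 -0.005] -0.001
[ 0.059  0.303 -0.005] -0.001
[ 0.055  0.318 -0.005] -0.001
[ 0.051  0.328 -0.005] -0.001
[ 0.049  0.333 -0.005] -0.001
```

Request:
carry_out:
  plan:
    - {"tx": 0.006,"ty": 0.03,"tz": -0.004}
    - {"tx": 0.018,"ty": 0.055,"tz": -0.004}
    - {"tx": 0.035,"ty": 0.085,"tz": -0.005}
    - {"tx": 0.048,"ty": 0.115,"tz": -0.005}
    - {"tx": 0.059,"ty": 0.145,"tz": -0.005}
    - {"tx": 0.066,"ty": 0.178,"tz": -0.005}
    - {"tx": 0.069,"ty": 0.21,"tz": -0.005}
    - {"tx": 0.069,"ty": 0.241,"tz": -0.005}
    - {"tx": 0.066,"ty": 0.272,"tz": -0.005}
    - {"tx": 0.06,"ty": 0.3,"tz": -0.005}

```text
invalid input at $.plan[0]: expected keys tx, ty, tz, yaw
```

```bash
python3 -c "
from h import *
plan([(*T(f,.095,.0925),.027,63) for f in (10,8,6,5,4,3,2)])
p,d,W=look('top','top2'); print(tray(W,p))"
```

```text
at [0.3765 0.3709 0.0237] ang 62.9 t 3.1
[ 0.059  0.303 -0.005] -0.001
[ 0.056  0.313 -0.005] -0.001
[ 0.053  0.323 -0.005] -0.001
[ 0.051  0.328 -0.005] -0.001
[ 0.049  0.333 -0.005] -0.001
[ 0.048  0.338 -0.005] -0.001
[ 0.046  0.343 -0.005] -0.001
(((446.1011047363281, 234.8594970703125), (229.66123962402344, 149.33631896972656), 63.197227478027344), array([[328., 166.],
       [461.,  99.],
       [565., 304.],
       [431., 371.]], dtype=float32))
```

Request:
carry_out:
  plan:
    - {"tx": 0.006,"ty": 0.03,"tz": -0.004,"yaw": 0}
    - {"tx": 0.018,"ty": 0.055,"tz": -0.004,"yaw": 0}
    - {"tx": 0.035,"ty": 0.085,"tz": -0.005,"yaw": 0}
    - {"tx": 0.048,"ty": 0.115,"tz": -0.005,"yaw": 0}
    - {"tx": 0.059,"ty": 0.145,"tz": -0.005,"yaw": 0}
    - {"tx": 0.066,"ty": 0.178,"tz": -0.005,"yaw": 0}
    - {"tx": 0.069,"ty": 0.21,"tz": -0.005,"yaw": 0}
    - {"tx": 0.069,"ty": 0.241,"tz": -0.005,"yaw": 0}
    - {"tx": 0.066,"ty": 0.272,"tz": -0.005,"yaw": 0}
    - {"tx": 0.06,"ty": 0.3,"tz": -0.005,"yaw": 0}

```text
time: 4.15
ee_pos: [0.6123, 0.3098, 0.0333]
orientation: [0.853, 0.522, -0.0, -0.003]
ft_force: [-4.1, 3.0, 2.5]
finger_gap: 0.003
grip_force: 2.2
```

```bash
python3 -c "
from h import *
plan([(*T(f,.095,.0925),.027,63) for f in (10,8,6,5,4,3,2)])
p,d,W=look('top','top2'); print(tray(W,p))"
```

```text
at [0.6123 0.3098 0.0333] ang 63.0 t 4.15
[-0.007  0.006  0.008] -0.0
[-0.01   0.016  0.008] -0.0
[-0.013  0.026  0.008] -0.0
[-0.015  0.031  0.008] -0.0
[-0.017  0.036  0.008] -0.0
[-0.019  0.041  0.008] -0.0
[-0.021  0.046  0.008] -0.0
(((455.279541015625, 237.43814086914062), (95.01375579833984, 42.45269012451172), 17.499267578125), array([[404., 243.],
       [416., 203.],
       [507., 231.],
       [494., 272.]], dtype=float32))
```

Request:
carry_out:
  plan:
    - {"tx": -0.007,"ty": 0.006,"tz": 0.005,"yaw": 0}
    - {"tx": -0.01,"ty": 0.016,"tz": 0.007,"yaw": 0}
    - {"tx": -0.013,"ty": 0.026,"tz": 0.007,"yaw": 0}
    - {"tx": -0.015,"ty": 0.031,"tz": 0.007,"yaw": 0}
    - {"tx": -0.017,"ty": 0.036,"tz": 0.007,"yaw": 0}
    - {"tx": -0.019,"ty": 0.041,"tz": 0.007,"yaw": 0}
    - {"tx": -0.021,"ty": 0.046,"tz": 0.007,"yaw": 0}
    - {"tx": -0.021,"ty": 0.046,"tz": 0.007,"yaw": 0}

```text
time: 5.0
ee_pos: [0.6368, 0.2832, 0.0299]
orientation: [0.852, 0.523, 0.003, -0.005]
ft_force: [-3.3, 7.3, 8.1]
finger_gap: 0.005
grip_force: 4.8
```

```bash
python3 -c "
from h import *
plan([(*T(f,.095,.0925),.027,63) for f in (4,3,2,0,-2)]); print(sense()['ft_force'])
p,d,W=look('scene'); print(tray(W,p))"
```

```text
at [0.6368 0.2832 0.0299] ang 63.1 t 5.0
[-0.001 -0.007  0.004] 0.002
[-0.003 -0.002  0.004] 0.002
[-0.005  0.003  0.004] 0.002
[-0.009  0.013  0.003] 0.002
[-0.014  0.022  0.003] 0.002
[-3.30076403  7.3343749   8.14131383]
(((545.3084106445312, 177.3184814453125), (238.29629516601562, 138.1168670654297), 1.957003116607666), array([[424., 242.],
       [429., 104.],
       [667., 112.],
       [662., 250.]], dtype=float32))
```

Request:
carry_out:
  plan:
    - {"tx": -0.005,"ty": 0.003,"tz": 0.0,"yaw": 0}
    - {"tx": -0.007,"ty": 0.008,"tz": 0.0,"yaw": 0}
    - {"tx": -0.009,"ty": 0.013,"tz": 0.0,"yaw": 0}
    - {"tx": -0.009,"ty": 0.013,"tz": 0.0,"yaw": 0}
    - {"tx": -0.009,"ty": 0.013,"tz": 0.0,"yaw": 0}

```text
time: 5.55
ee_pos: [0.6371, 0.2824, 0.0302]
orientation: [0.85, 0.526, 0.003, -0.013]
ft_force: [-10.9, 15.1, 7.5]
finger_gap: 0.002
grip_force: 9.3
```

```bash
python3 -c "
from h import *
plan([(.675,.31,.06),(.69,.32,.25)]); print(sense()['ft_force'])
p,d,W=look('scene'); print(tray(W,p))"
```

```text
at [0.6371 0.2824 0.0302] ang 63.4 t 5.55
[ 0.053  0.026 -0.037] 0
[ 0.077  0.033 -0.274] 0
[-10.91986893  15.09960212   7.53341945]
(((544.267822265625, 177.9146728515625), (238.75714111328125, 132.58778381347656), 3.8302836418151855), array([[421., 236.],
       [430., 104.],
       [668., 120.],
       [659., 252.]], dtype=float32))
```

Request:
carry_out:
  plan:
    - {"tx": 0.02,"ty": -0.01,"tz": 0.0,"yaw": 0}
    - {"tx": 0.045,"ty": -0.023,"tz": 0.0,"yaw": 0}
    - {"tx": 0.045,"ty": -0.023,"tz": -0.06,"yaw": 0.1}
    - {"tx": 0.045,"ty": -0.023,"tz": -0.28,"yaw": 0.9}
    - {"tx": 0.045,"ty": -0.023,"tz": -0.28,"yaw": 0.9}
    - {"tx": 0.045,"ty": -0.023,"tz": -0.28,"yaw": 0.9}
    - {"tx": 0.045,"ty": 0.1,"tz": -0.28,"yaw": 0.9}
    - {"tx": -0.08,"ty": 0.2,"tz": -0.28,"yaw": 0.9}
    - {"tx": -0.2,"ty": 0.15,"tz": -0.28,"yaw": 0.9}
    - {"tx": -0.2,"ty": 0.15,"tz": -0.28,"yaw": 0.9}
  gripper: 0.0

```text
time: 6.6
ee_pos: [0.6918, 0.1367, 0.2461]
orientation: [0.997, 0.077, -0.0, 0.001]
ft_force: [0.5, -0.3, 0.2]
finger_gap: 0.818
grip_force: 0.0
```

```bash
python3 -c "
from h import *
plan([(.564,.0195,.25,-5.4),(.564,.0195,.030,-5.4)])
for n in ('scene','top'):
  p,d,W=look(n); print(tray(W,p))"
```

```text
at [0.6918 0.1367 0.2461] ang 8.8 t 6.6
[-0.18   0.12  -0.005] 0.237
[-0.18  0.12  0.27] 0.237
(((543.954345703125, 187.1052703857422), (234.61485290527344, 150.9246063232422), 4.272114276885986), array([[421., 254.],
       [433., 103.],
       [667., 121.],
       [655., 271.]], dtype=float32))
(((543.2880249023438, 187.4709014892578), (229.41929626464844, 150.16725158691406), 4.300536155700684), array([[423., 254.],
       [435., 104.],
       [663., 121.],
       [652., 271.]], dtype=float32))
```

Both cameras put the tray at 4.3°, which is the expected loading stop. Next is bottle 1.

Request:
carry_out:
  plan:
    - {"tx": -0.18,"ty": 0.12,"tz": 0,"yaw": 0.237}
    - {"tx": -0.18,"ty": 0.12,"tz": 0,"yaw": 0.237}
    - {"tx": -0.18,"ty": 0.12,"tz": 0,"yaw": 0.237}
    - {"tx": -0.18,"ty": 0.12,"tz": 0,"yaw": 0.237}
    - {"tx": -0.18,"ty": 0.12,"tz": 0.1,"yaw": 0.237}
    - {"tx": -0.18,"ty": 0.12,"tz": 0.1,"yaw": 0.237}
    - {"tx": -0.18,"ty": 0.12,"tz": 0.15,"yaw": 0.237}
    - {"tx": -0.18,"ty": 0.12,"tz": 0.15,"yaw": 0.237}

```text
time: 7.5
ee_pos: [0.5602, 0.0215, 0.1223]
orientation: [0.999, -0.046, -0.006, 0.001]
ft_force: [-0.6, -0.2, 0.3]
finger_gap: 1.002
grip_force: 0.0
```

```bash
python3 -c "
from h import *
p,d,W=look('wrist','w1')
plan([(.564,.0195,.030,-5.4)])
for b in bottles(W,p,d): print(b)"
```

```text
at [0.5626 0.0218 0.125 ] ang -5.3 t 7.55
[0.003 0.003 0.119] 0.002
(np.int32(1197), array([ 0.591, -0.14 ,  0.033]), np.float64(0.039), array([ 0.544, -0.12 ,  0.044]), array([ 544., -121.]), array([46., 84.]), 61.7, -22.5)
(np.int32(1201), array([0.587, 0.019, 0.033]), np.float64(0.039), array([0.536, 0.024, 0.044]), array([533.,  24.]), array([44., 80.]), 84.3, -5.6)
(np.int32(33), array([0.593, 0.011, 0.02 ]), np.float64(0.027), array([0.536, 0.024, 0.044]), array([534.,  24.]), array([44., 79.]), 84.1, -12.3)
```

View pics/w1.png

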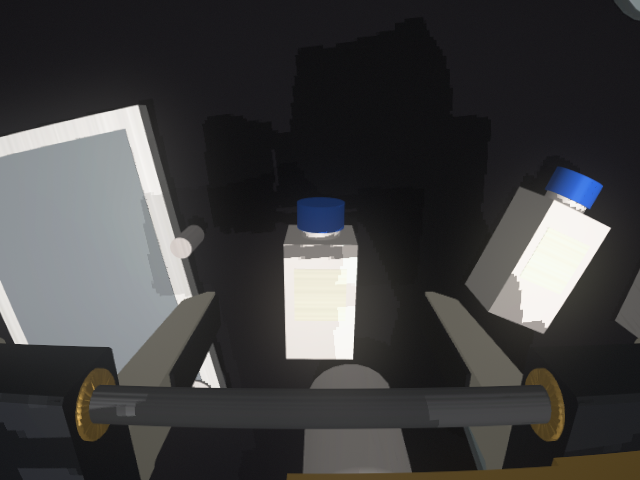

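The wrist view shows bottle 1 at (320,290), squarely between the jaws, cap ahead and upright between the fingers' planes. I'll descend now.

Request:
carry_out:
  plan:
    - {"tx": -0.001,"ty": 0.001,"tz": 0.06,"yaw": 0}
    - {"tx": -0.001,"ty": 0.001,"tz": 0.1,"yaw": 0}
    - {"tx": -0.001,"ty": 0.001,"tz": 0.119,"yaw": 0}
    - {"tx": -0.001,"ty": 0.001,"tz": 0.119,"yaw": 0}
    - {"tx": -0.001,"ty": 0.001,"tz": 0.119,"yaw": 0}

```text
time: 8.05
ee_pos: [0.5655, 0.0215, 0.0334]
orientation: [0.999, -0.046, 0.002, -0.0]
ft_force: [1.1, 0.5, 0.9]
finger_gap: 1.001
grip_force: 0.0
```

Request:
carry_out:
  plan:
    - {"tx": 0,"ty": 0,"tz": 0,"yaw": 0}
    - {"tx": 0,"ty": 0,"tz": 0,"yaw": 0}
    - {"tx": 0,"ty": 0,"tz": 0,"yaw": 0}
    - {"tx": 0,"ty": 0,"tz": 0,"yaw": 0}
    - {"tx": 0,"ty": 0,"tz": 0,"yaw": 0}
    - {"tx": 0,"ty": 0,"tz": 0,"yaw": 0}
    - {"tx": 0,"ty": 0,"tz": 0,"yaw": 0}
    - {"tx": 0,"ty": 0,"tz": 0,"yaw": 0}
  gripper: 1.0

```text
time: 8.85
ee_pos: [0.5637, 0.0212, 0.0313]
orientation: [0.999, -0.046, -0.0, 0.0]
ft_force: [-0.5, -0.4, 1.0]
finger_gap: 0.47
grip_force: 30.0
```

Request:
carry_out:
  plan:
    - {"tx": 0,"ty": 0,"tz": -0.02,"yaw": 0}
    - {"tx": 0,"ty": 0,"tz": -0.05,"yaw": 0}
    - {"tx": 0,"ty": 0,"tz": -0.08,"yaw": 0}
    - {"tx": 0,"ty": 0,"tz": -0.12,"yaw": 0}
    - {"tx": 0,"ty": 0,"tz": -0.15,"yaw": 0}
    - {"tx": 0,"ty": 0,"tz": -0.15,"yaw": 0}
    - {"tx": 0,"ty": 0,"tz": -0.15,"yaw": 0}

```text
time: 9.55
ee_pos: [0.5632, 0.0211, 0.1509]
orientation: [0.999, -0.046, -0.0, 0.0]
ft_force: [-0.3, 0.3, -3.2]
finger_gap: 0.472
grip_force: 30.0
```

```bash
python3 -c "
from h import *
p,d,W=look('wrist','w2'); q,_,_=look('scene'); cv2.imwrite('pics/w2.png',np.hstack([cv2.resize(p,(400,300)),cv2.resize(q[120:330,180:460],(400,300))])[...,::-1])
plan([])"
```

```text
at [0.5624 0.0211 0.1496] ang -5.3 t 9.65
```

View pics/w2.png

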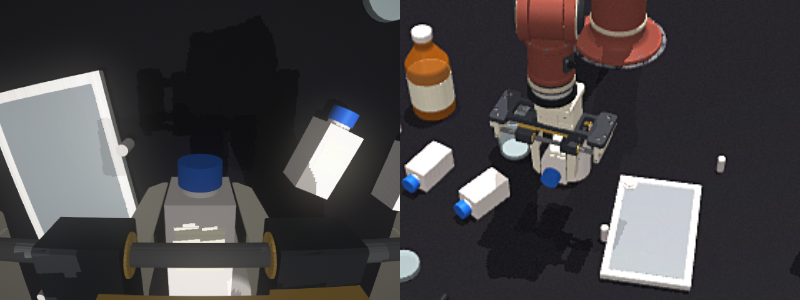

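Bottle 1 is lifted, with its cap still pointing ahead at wrist px (200,172). I'll measure its tilt.

```bash
cat >> h.py <<'E'
def tilt(show=False):
    """tilt of the held bottle from the wrist view: cap and body points near the TCP, in tool-x/z plane"""
    p,d,W=look("wrist"); s=sense(); R=Ro.from_quat(s["orientation"]).as_matrix(); L=(W-s["ee_pos"])@R
    m=(np.abs(L[...,1])<.016)&(np.abs(L[...,0])<.11)&(L[...,2]<.12)&(L[...,2]>-.06)&(d>.05)
    b=m&(p[...,2].astype(int)>p[...,0].astype(int)+60); w=m&(p.min(2)>130)
    print("cap tool",np.round(L[b].mean(0),3) if b.any() else None,b.sum(),"n white",w.sum())
    q=L[w]; 
    if len(q)>50:
        for lo in np.arange(-.1,.1,.01):
            k=(q[:,0]>=lo)&(q[:,0]<lo+.01)
            if k.sum()>20: print(round(lo,2),k.sum(),np.round(np.percentile(q[k,2],[10,50,90]),3))
E
python3 -c "
from h import *
tilt()"
```

```text
cap tool [ 0.025 -0.     0.   ] 3873 n white 4151
-0.07 539 [-0.013 -0.013 -0.012]
-0.06 1254 [-0.013 -0.013 -0.012]
-0.05 1311 [-0.013 -0.013 -0.012]
-0.04 121 [-0.014 -0.013 -0.013]
-0.02 447 [-0.014 -0.013 -0.012]
-0.01 479 [-0.014 -0.013 -0.012]
```

The grip holds the bottle rigidly level. I'll lower it to about z 0.095 and ease the grip so that it swings down under its own weight.

Request:
carry_out:
  plan:
    - {"tx": 0,"ty": 0,"tz": 0.03,"yaw": 0}
    - {"tx": 0,"ty": 0,"tz": 0.068,"yaw": 0}
    - {"tx": 0,"ty": 0,"tz": 0.068,"yaw": 0}
  gripper: 0.54

```text
time: 10.0
ee_pos: [0.5597, 0.0209, 0.0923]
orientation: [0.999, -0.046, -0.006, 0.001]
ft_force: [-0.5, -0.3, -2.2]
finger_gap: 0.473
grip_force: 30.0
```

Request:
carry_out:
  plan:
    - {"tx": 0,"ty": 0,"tz": 0,"yaw": 0}
    - {"tx": 0,"ty": 0,"tz": 0,"yaw": 0}
  gripper: 0.532

```text
time: 10.2
ee_pos: [0.5646, 0.0214, 0.0978]
orientation: [0.999, -0.046, 0.001, -0.0]
ft_force: [-0.2, -0.4, -0.8]
finger_gap: 0.469
grip_force: 30.0
```

```bash
python3 -c "
from h import *
plan([]);tilt()"
```

```text
at [0.5646 0.0214 0.0978] ang -5.3 t 10.2
cap tool [ 0.025 -0.     0.001] 3865 n white 4129
-0.07 563 [-0.013 -0.012 -0.012]
-0.06 1245 [-0.013 -0.012 -0.012]
-0.05 1318 [-0.013 -0.012 -0.012]
-0.04 110 [-0.014 -0.013 -0.012]
-0.02 379 [-0.013 -0.013 -0.012]
-0.01 514 [-0.013 -0.013 -0.012]
```

Request:
carry_out:
  plan:
    - {"tx": 0,"ty": 0,"tz": 0,"yaw": 0}
  gripper: 0.53

```text
time: 10.35
ee_pos: [0.5645, 0.0213, 0.0982]
orientation: [0.999, -0.046, 0.001, -0.0]
ft_force: [1.0, 0.2, -2.0]
finger_gap: 0.471
grip_force: 6.1
```

Request:
carry_out:
  plan:
    - {"tx": 0,"ty": 0,"tz": 0,"yaw": 0}
  gripper: 0.528

```text
time: 10.45
ee_pos: [0.5641, 0.0213, 0.0979]
orientation: [0.999, -0.046, 0.001, -0.0]
ft_force: [-0.6, 0.5, -1.0]
finger_gap: 0.474
grip_force: 2.3
```

Request:
carry_out:
  plan:
    - {"tx": 0,"ty": 0,"tz": 0,"yaw": 0}
  gripper: 0.527

```text
time: 10.55
ee_pos: [0.5639, 0.0213, 0.0977]
orientation: [0.999, -0.046, 0.0, -0.0]
ft_force: [-0.3, -0.2, -0.1]
finger_gap: 0.47
grip_force: 0.1
```

```bash
python3 -c "
from h import *
plan([]);tilt()"
```

```text
at [0.5639 0.0213 0.0977] ang -5.3 t 10.55
cap tool [ 0.006 -0.    -0.001] 4057 n white 2437
-0.03 491 [0.007 0.008 0.009]
-0.02 647 [0.009 0.01  0.012]
-0.01 171 [-0.008 -0.007 -0.005]
-0.0 249 [0.021 0.023 0.025]
0.01 879 [0.025 0.026 0.027]
```

Request:
carry_out:
  plan:
    - {"tx": 0,"ty": 0,"tz": 0,"yaw": 0}
    - {"tx": 0,"ty": 0,"tz": 0,"yaw": 0}
  gripper: 0.532

```text
time: 10.8
ee_pos: [0.5639, 0.0212, 0.0972]
orientation: [0.999, -0.046, 0.0, -0.0]
ft_force: [0.0, 0.8, -0.1]
finger_gap: 0.468
grip_force: 0.0
```

```bash
python3 -c "
from h import *
plan([]);tilt(); p,d,W=look('wrist','w3'); q,_,_=look('scene'); cv2.imwrite('pics/w3.png',np.hstack([cv2.resize(p,(400,300)),cv2.resize(q[180:300,240:400],(400,300))])[...,::-1])"
```

```text
at [0.5639 0.0212 0.0972] ang -5.3 t 10.8
cap tool [-0.046 -0.    -0.003] 577 n white 987
-0.04 96 [0.017 0.018 0.018]
-0.03 537 [0.017 0.018 0.019]
-0.02 339 [0.017 0.018 0.02 ]
```

View pics/w3.png

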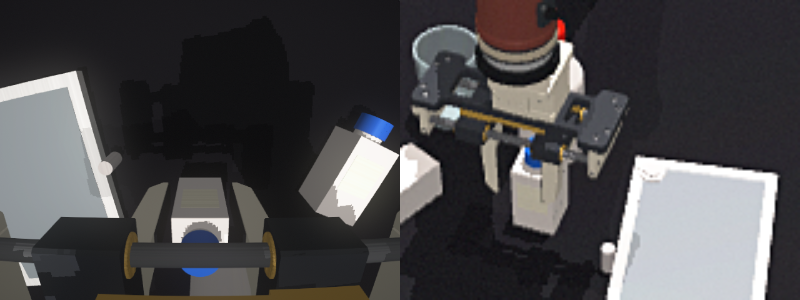

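It swung past the fingers and landed upright on the bench behind them: cap top at z≈0.100, shoulder at 0.079. I'll open the jaws, rise and localise it.

Request:
carry_out:
  plan:
    - {"tx": 0,"ty": 0,"tz": 0,"yaw": 0}
    - {"tx": 0.01,"ty": 0,"tz": 0,"yaw": 0}
    - {"tx": 0.01,"ty": 0,"tz": -0.05,"yaw": 0}
    - {"tx": 0.0,"ty": 0,"tz": -0.11,"yaw": 0}
    - {"tx": -0.04,"ty": 0,"tz": -0.15,"yaw": 0}
    - {"tx": -0.08,"ty": 0,"tz": -0.15,"yaw": 0}
    - {"tx": -0.08,"ty": 0,"tz": -0.15,"yaw": 0}
  gripper: 0.25

```text
time: 11.65
ee_pos: [0.4968, 0.0276, 0.2181]
orientation: [0.999, -0.046, -0.001, 0.0]
ft_force: [0.7, 0.4, -0.7]
finger_gap: 0.754
grip_force: 0.0
```

```bash
cat >> h.py <<'E'
def standing(name="wrist",tag=None,zt=0.079,zb=0.0):
    """shoulder rects of standing bottles: points at zb+shoulder height"""
    p,d,W=look(name,tag); z=W[...,2]-zb
    m=((abs(z-.079)<.007)|(abs(z-.1)<.006))&(W[...,0]>.4)&(W[...,0]<.75)&(W[...,1]>-.5)&(W[...,1]<.35)&(d>0)
    pi=p.astype(int); m&=(pi.min(2)>110)|(pi[...,2]>pi[...,0]+60)
    n,l,s,c=cv2.connectedComponentsWithStats(m.astype(np.uint8))
    for i in range(1,n):
        if s[i,4]<60: continue
        q=W[l==i]; r=cv2.minAreaRect((q[:,:2]*1000).astype(np.float32)); print("st",s[i,4],q[:,2].max().round(3),np.round(r[0]),np.round(r[1]),round(r[2],1))
    return p,d,W
E
python3 -c "
from h import *
plan([]); p,d,W=standing(tag='w4'); p,d,W=standing('scene')"
```

```text
at [0.4968 0.0276 0.2181] ang -5.2 t 11.65
st 3412 0.102 [523.  26.] [44. 44.] 84.6
st 304 0.086 [428. -90.] [ 5. 32.] 35.7
st 275 0.106 [448.  13.] [22. 63.] 7.3
st 432 0.097 [ 419. -111.] [70. 34.] 86.3
st 78 0.095 [ 429. -101.] [17. 55.] 19.7
st 200 0.106 [445.  16.] [33. 68.] 18.3
st 269 0.104 [525.  24.] [46. 50.] 85.1
```

View pics/w4.png

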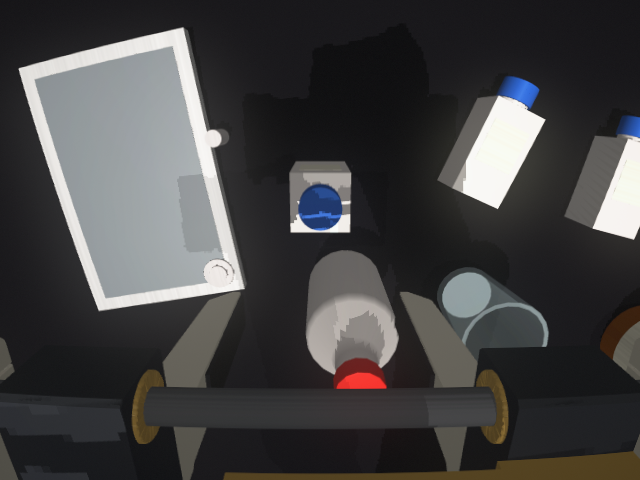

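Bottle 1 stands at (0.523, 0.026), seen at wrist px (320,205), and the other vessels are untouched. I'll pick it up upright.

Request:
carry_out:
  plan:
    - {"tx": 0.033,"ty": 0,"tz": 0.03,"yaw": 0}
    - {"tx": 0.033,"ty": 0,"tz": 0.09,"yaw": 0}
    - {"tx": 0.033,"ty": 0,"tz": 0.15,"yaw": 0}
    - {"tx": 0.033,"ty": 0,"tz": 0.19,"yaw": 0}
    - {"tx": 0.033,"ty": 0,"tz": 0.204,"yaw": 0}
    - {"tx": 0.033,"ty": 0,"tz": 0.204,"yaw": 0}
    - {"tx": 0.033,"ty": 0,"tz": 0.204,"yaw": 0}

```text
time: 12.45
ee_pos: [0.5279, 0.0248, 0.0546]
orientation: [0.999, -0.046, 0.001, -0.0]
ft_force: [0.4, 0.5, 0.4]
finger_gap: 0.749
grip_force: 0.0
```

Request:
carry_out:
  plan:
    - {"tx": 0,"ty": 0,"tz": 0,"yaw": 0}
    - {"tx": 0,"ty": 0,"tz": 0,"yaw": 0}
    - {"tx": 0,"ty": 0,"tz": 0,"yaw": 0}
    - {"tx": 0,"ty": 0,"tz": 0,"yaw": 0}
    - {"tx": 0,"ty": 0,"tz": 0,"yaw": 0}
    - {"tx": 0,"ty": 0,"tz": -0.06,"yaw": 0}
    - {"tx": 0,"ty": 0,"tz": -0.1,"yaw": 0}
    - {"tx": 0,"ty": 0,"tz": -0.1,"yaw": 0}
    - {"tx": 0,"ty": 0,"tz": -0.1,"yaw": 0}
  gripper: 1.0

```text
time: 13.35
ee_pos: [0.526, 0.0246, 0.1339]
orientation: [0.999, -0.046, 0.0, -0.0]
ft_force: [0.2, 0.4, -2.7]
finger_gap: 0.472
grip_force: 30.0
```

```bash
python3 -c "
from h import *
s=sense();z=s['ee_pos'][2]
plan([(.4617,.1811,z,4.3),(.4617,.1811,.075,4.3)])"
```

```text
at [0.526  0.0246 0.1339] ang -5.3 t 13.35
[-0.098 -0.187 -0.   ] -0.16
[-0.098 -0.187  0.074] -0.16
```

Request:
carry_out:
  plan:
    - {"tx": -0.02,"ty": -0.05,"tz": 0,"yaw": -0.05}
    - {"tx": -0.05,"ty": -0.1,"tz": 0,"yaw": -0.1}
    - {"tx": -0.08,"ty": -0.15,"tz": 0,"yaw": -0.16}
    - {"tx": -0.094,"ty": -0.187,"tz": 0,"yaw": -0.16}
    - {"tx": -0.094,"ty": -0.187,"tz": 0.02,"yaw": -0.16}
    - {"tx": -0.094,"ty": -0.187,"tz": 0.045,"yaw": -0.16}
    - {"tx": -0.094,"ty": -0.187,"tz": 0.062,"yaw": -0.16}
    - {"tx": -0.094,"ty": -0.187,"tz": 0.073,"yaw": -0.16}
    - {"tx": -0.094,"ty": -0.187,"tz": 0.074,"yaw": -0.16}
    - {"tx": -0.094,"ty": -0.187,"tz": 0.074,"yaw": -0.16}

```text
time: 14.35
ee_pos: [0.4648, 0.1804, 0.0739]
orientation: [0.999, 0.037, -0.001, 0.0]
ft_force: [0.2, 0.8, -1.4]
finger_gap: 0.476
grip_force: 30.0
```

```bash
python3 -c "
from h import *
plan([(.4617,.1811,.075,4.3)]); print(sense()['ft_force'])"
```

```text
at [0.4648 0.1804 0.0739] ang 4.3 t 14.35
[-0.004 -0.001 -0.001] -0.0
[ 0.1740807   0.75917843 -1.37035958]
```

Next: open, rise straight up, then move to bottle 2.

Request:
carry_out:
  plan:
    - {"tx": 0,"ty": 0,"tz": 0,"yaw": 0}
    - {"tx": 0,"ty": 0,"tz": 0,"yaw": 0}
    - {"tx": 0,"ty": 0,"tz": 0,"yaw": 0}
    - {"tx": 0,"ty": 0,"tz": 0,"yaw": 0}
    - {"tx": 0,"ty": 0,"tz": -0.03,"yaw": 0}
    - {"tx": 0,"ty": 0,"tz": -0.07,"yaw": 0}
    - {"tx": 0,"ty": 0,"tz": -0.13,"yaw": 0}
    - {"tx": 0,"ty": 0,"tz": -0.19,"yaw": 0}
    - {"tx": 0,"ty": 0,"tz": -0.22,"yaw": 0}
    - {"tx": 0,"ty": 0,"tz": -0.22,"yaw": 0}
  gripper: 0.25

```text
time: 15.35
ee_pos: [0.4674, 0.1816, 0.2548]
orientation: [0.999, 0.037, 0.005, -0.002]
ft_force: [0.2, 0.4, -0.3]
finger_gap: 0.75
grip_force: 0.0
```

```bash
python3 -c "
from h import *
standing(zb=.018); standing('scene',zb=.018)
p,d,W=look('top')
for b in bottles(W,p,d): 
  if b[1][0]<.7: print(b)
plan([(.572,-.1375,.26,-25)])"
```

```text
st 2897 0.12 [461. 180.] [45. 44.] 4.1
st 743 0.104 [438.  26.] [30. 68.] 48.7
st 1595 0.124 [430.  15.] [46. 61.] 40.7
st 284 0.096 [421. -86.] [12. 46.] 49.4
st 64 0.099 [ 420. -112.] [39. 72.] 0.4
st 252 0.124 [438.  12.] [50. 64.] 19.0
st 259 0.121 [461. 179.] [50. 44.] 4.0
(np.int32(57), array([ 0.589, -0.146,  0.033]), np.float64(0.046), array([ 0.543, -0.122,  0.043]), array([ 544., -122.]), array([44., 85.]), 62.5, -27.4)
(np.int32(52), array([ 0.555, -0.256,  0.032]), np.float64(0.043), array([ 0.504, -0.241,  0.043]), array([ 506., -242.]), array([43., 86.]), 71.5, -15.8)
(np.int32(57), array([ 0.485, -0.4  ,  0.033]), np.float64(0.044), array([ 0.435, -0.379,  0.043]), array([ 437., -380.]), array([48., 85.]), 66.5, -23.4)
at [0.4644 0.1801 0.2497] ang 4.3 t 15.5
[ 0.104  0.406 -0.013] 0.488
```

Bottle 1 stands on the tray at (0.461, 0.180). Now bottle 2, using the same recipe.

```bash
python3 -c "
from h import *
plan([(.569,-.135,.25,-28),(.569,-.135,.10,-28)])"
```

```text
at [0.4644 0.1801 0.2497] ang 4.3 t 15.5
[ 0.101  0.403 -0.   ] 0.538
[0.101 0.402 0.187] 0.538
```

Request:
carry_out:
  plan:
    - {"tx": 0.101,"ty": 0.403,"tz": 0,"yaw": 0.538}
    - {"tx": 0.101,"ty": 0.403,"tz": 0,"yaw": 0.538}
    - {"tx": 0.101,"ty": 0.403,"tz": 0,"yaw": 0.538}
    - {"tx": 0.101,"ty": 0.403,"tz": 0,"yaw": 0.538}
    - {"tx": 0.101,"ty": 0.403,"tz": 0,"yaw": 0.538}
    - {"tx": 0.101,"ty": 0.403,"tz": 0,"yaw": 0.538}
    - {"tx": 0.101,"ty": 0.403,"tz": 0,"yaw": 0.538}
    - {"tx": 0.101,"ty": 0.403,"tz": 0.06,"yaw": 0.538}
    - {"tx": 0.101,"ty": 0.403,"tz": 0.12,"yaw": 0.538}
    - {"tx": 0.101,"ty": 0.403,"tz": 0.15,"yaw": 0.538}
  gripper: 0.0

```text
time: 16.5
ee_pos: [0.5659, -0.1343, 0.1244]
orientation: [0.97, -0.242, -0.006, 0.0]
ft_force: [-0.5, 0.4, -0.1]
finger_gap: 1.006
grip_force: 0.0
```

```bash
python3 -c "
from h import *
p,d,W=look('wrist')
for b in bottles(W,p,d): print(b)
plan([(.569,-.135,.030,-28)])"
```

```text
(np.int32(1574), array([ 0.556, -0.254,  0.031]), np.float64(0.039), array([ 0.509, -0.241,  0.043]), array([ 513., -244.]), array([ 46., 101.]), 71.8, -16.0)
(np.int32(1510), array([ 0.591, -0.146,  0.031]), np.float64(0.038), array([ 0.546, -0.122,  0.044]), array([ 545., -121.]), array([44., 85.]), 62.0, -28.2)
at [ 0.5642 -0.1337  0.1218] ang -28.0 t 16.55
[ 0.008 -0.002  0.115] -0.0
```

Request:
carry_out:
  plan:
    - {"tx": 0.006,"ty": -0.002,"tz": 0.06,"yaw": 0}
    - {"tx": 0.006,"ty": -0.002,"tz": 0.1,"yaw": 0}
    - {"tx": 0.006,"ty": -0.002,"tz": 0.115,"yaw": 0}
    - {"tx": 0.006,"ty": -0.002,"tz": 0.115,"yaw": 0}
    - {"tx": 0.006,"ty": -0.002,"tz": 0.115,"yaw": 0}

```text
time: 17.05
ee_pos: [0.5758, -0.1358, 0.0396]
orientation: [0.97, -0.242, 0.001, -0.0]
ft_force: [0.2, -0.6, -0.3]
finger_gap: 1.0
grip_force: 0.0
```

Request:
carry_out:
  plan:
    - {"tx": 0,"ty": 0,"tz": 0,"yaw": 0}
    - {"tx": 0,"ty": 0,"tz": 0,"yaw": 0}
    - {"tx": 0,"ty": 0,"tz": 0,"yaw": 0}
    - {"tx": 0,"ty": 0,"tz": 0,"yaw": 0}
    - {"tx": 0,"ty": 0,"tz": 0,"yaw": 0}
    - {"tx": 0,"ty": 0,"tz": 0,"yaw": 0}
    - {"tx": 0,"ty": 0,"tz": -0.02,"yaw": 0}
    - {"tx": 0,"ty": 0,"tz": -0.05,"yaw": 0}
    - {"tx": 0,"ty": 0,"tz": -0.083,"yaw": 0}
    - {"tx": 0,"ty": 0,"tz": -0.083,"yaw": 0}
  gripper: 1.0

```text
time: 18.05
ee_pos: [0.5774, -0.1363, 0.1081]
orientation: [0.97, -0.242, 0.004, -0.0]
ft_force: [0.3, -0.2, -0.9]
finger_gap: 0.468
grip_force: 30.0
```

Request:
carry_out:
  plan:
    - {"tx": 0,"ty": 0,"tz": 0,"yaw": 0}
    - {"tx": 0,"ty": 0,"tz": 0,"yaw": 0}
    - {"tx": 0,"ty": 0,"tz": 0,"yaw": 0}
  gripper: 0.532

```text
time: 18.35
ee_pos: [0.5739, -0.1354, 0.1034]
orientation: [0.97, -0.242, -0.002, 0.0]
ft_force: [-0.4, 0.4, -1.5]
finger_gap: 0.468
grip_force: 30.0
```

```bash
python3 -c "
from h import *
plan([]);tilt()"
```

```text
at [ 0.5739 -0.1354  0.1034] ang -28.0 t 18.35
cap tool [ 0.021 -0.001  0.017] 3317 n white 8859
-0.08 390 [0.003 0.004 0.005]
-0.07 1027 [0.003 0.004 0.004]
-0.06 582 [0.003 0.004 0.004]
-0.04 154 [0.003 0.003 0.004]
-0.03 1342 [0.002 0.003 0.004]
-0.02 1440 [0.002 0.003 0.004]
-0.01 1517 [0.002 0.003 0.004]
-0.0 2407 [0.003 0.007 0.017]
```

Request:
carry_out:
  plan:
    - {"tx": 0,"ty": 0,"tz": 0.01,"yaw": 0}
    - {"tx": 0,"ty": 0,"tz": 0.01,"yaw": 0}
    - {"tx": 0,"ty": 0,"tz": 0.01,"yaw": 0}
  gripper: 0.53

```text
time: 18.7
ee_pos: [0.5745, -0.1356, 0.0962]
orientation: [0.97, -0.242, -0.001, 0.0]
ft_force: [0.2, 0.0, -1.5]
finger_gap: 0.47
grip_force: 5.6
```

Request:
carry_out:
  plan:
    - {"tx": 0,"ty": 0,"tz": 0,"yaw": 0}
  gripper: 0.528

```text
time: 18.8
ee_pos: [0.575, -0.1357, 0.0968]
orientation: [0.97, -0.242, -0.0, -0.0]
ft_force: [-0.1, -0.5, -0.9]
finger_gap: 0.475
grip_force: 2.1
```

```bash
python3 -c "
from h import *
plan([]);tilt()"
```

```text
at [ 0.575  -0.1357  0.0968] ang -28.0 t 18.8
cap tool [ 0.024 -0.    -0.005] 4735 n white 2747
-0.01 969 [0.005 0.006 0.007]
-0.0 511 [0.007 0.008 0.01 ]
0.01 41 [-0.012 -0.01  -0.007]
0.02 389 [0.017 0.02  0.021]
0.03 837 [0.021 0.022 0.023]
```

Request:
carry_out:
  plan:
    - {"tx": 0,"ty": 0,"tz": 0,"yaw": 0}
    - {"tx": 0,"ty": 0,"tz": 0,"yaw": 0}
  gripper: 0.528

```text
time: 19.05
ee_pos: [0.575, -0.1357, 0.0971]
orientation: [0.97, -0.242, 0.0, -0.0]
ft_force: [-0.5, -0.4, -1.3]
finger_gap: 0.477
grip_force: 2.1
```

```bash
python3 -c "
from h import *
plan([]);tilt()"
```

```text
at [ 0.575  -0.1357  0.0971] ang -28.0 t 19.05
cap tool [ 0.023 -0.    -0.007] 4796 n white 2753
-0.01 872 [0.005 0.006 0.007]
-0.0 333 [0.006 0.008 0.009]
0.02 511 [0.016 0.018 0.019]
0.03 1019 [0.018 0.02  0.021]
```

It hangs in a light grip, leaning 19°. I'll lower it until the front base edge touches, draw it back and release.

Request:
carry_out:
  plan:
    - {"tx": 0,"ty": 0,"tz": 0.006,"yaw": 0}
    - {"tx": 0,"ty": 0,"tz": 0.011,"yaw": 0}
    - {"tx": 0,"ty": 0,"tz": 0.014,"yaw": 0}
    - {"tx": -0.006,"ty": 0,"tz": 0.015,"yaw": 0}
    - {"tx": -0.012,"ty": 0,"tz": 0.015,"yaw": 0}
    - {"tx": -0.018,"ty": 0,"tz": 0.014,"yaw": 0}
    - {"tx": -0.022,"ty": 0,"tz": 0.014,"yaw": 0}
  gripper: 0.528

```text
time: 19.8
ee_pos: [0.5584, -0.127, 0.0855]
orientation: [0.97, -0.242, -0.001, 0.0]
ft_force: [-0.5, 0.1, -0.6]
finger_gap: 0.478
grip_force: 2.2
```

```bash
python3 -c "
from h import *
plan([]);tilt(); print(sense()['ft_force'])"
```

```text
at [ 0.5584 -0.127   0.0855] ang -28.0 t 19.8
cap tool [ 0.017 -0.    -0.017] 5552 n white 3355
-0.01 377 [-0.003 -0.002 -0.001]
-0.0 37 [-0.021 -0.021 -0.019]
0.01 226 [0.    0.004 0.069]
0.02 1757 [0.005 0.006 0.044]
0.03 958 [0.006 0.007 0.018]
[-1.04364311  0.05408583 -0.79168451]
```

Request:
carry_out:
  plan:
    - {"tx": -0.005,"ty": 0,"tz": 0,"yaw": 0}
    - {"tx": -0.01,"ty": 0,"tz": 0,"yaw": 0}
    - {"tx": -0.012,"ty": 0,"tz": 0,"yaw": 0}
    - {"tx": -0.012,"ty": 0,"tz": 0,"yaw": 0}
  gripper: 0.525

```text
time: 20.25
ee_pos: [0.5507, -0.1228, 0.0859]
orientation: [0.97, -0.242, 0.0, -0.0]
ft_force: [-0.0, -0.0, -0.3]
finger_gap: 0.475
grip_force: 0.0
```

Request:
carry_out:
  plan:
    - {"tx": 0,"ty": 0,"tz": 0,"yaw": 0}
    - {"tx": 0,"ty": 0,"tz": 0,"yaw": 0}
    - {"tx": 0,"ty": 0,"tz": 0,"yaw": 0}
    - {"tx": 0,"ty": 0,"tz": 0,"yaw": 0}
    - {"tx": 0,"ty": 0,"tz": 0,"yaw": 0}
  gripper: 0.25

```text
time: 20.75
ee_pos: [0.551, -0.1229, 0.0857]
orientation: [0.97, -0.242, -0.0, -0.0]
ft_force: [-0.3, 0.3, 0.6]
finger_gap: 0.75
grip_force: 0.0
```

```bash
python3 -c "
from h import *
plan([]);tilt();standing()"
```

```text
at [ 0.551  -0.1229  0.0857] ang -28.0 t 20.75
cap tool [ 0.004 -0.    -0.013] 5314 n white 5386
-0.01 23 [-0.014 -0.014  0.007]
-0.0 267 [-0.     0.007  0.007]
0.01 1388 [0.006 0.007 0.007]
0.02 3700 [0.007 0.029 0.07 ]
st 9993 0.102 [ 552. -123.] [44. 45.] 61.8
st 418 0.086 [579. -89.] [13.  2.] 61.2
st 416 0.086 [ 539. -165.] [13.  2.] 63.0
st 582 0.106 [580. -89.] [14.  2.] 58.1
st 581 0.106 [ 539. -165.] [14.  2.] 63.8
```

Bottle 2 stands upright, centred under the jaws.

Request:
carry_out:
  plan:
    - {"tx": 0.001,"ty": 0,"tz": 0.015,"yaw": 0}
    - {"tx": 0.001,"ty": 0,"tz": 0.03,"yaw": 0}
    - {"tx": 0.001,"ty": 0,"tz": 0.038,"yaw": 0}
    - {"tx": 0.001,"ty": 0,"tz": 0.038,"yaw": 0}
    - {"tx": 0.001,"ty": 0,"tz": 0.038,"yaw": 0}

```text
time: 21.35
ee_pos: [0.5515, -0.1232, 0.0549]
orientation: [0.97, -0.242, -0.0, -0.0]
ft_force: [-1.0, 0.1, -0.4]
finger_gap: 0.746
grip_force: 0.0
```

Request:
carry_out:
  plan:
    - {"tx": 0,"ty": 0,"tz": 0,"yaw": 0}
    - {"tx": 0,"ty": 0,"tz": 0,"yaw": 0}
    - {"tx": 0,"ty": 0,"tz": 0,"yaw": 0}
    - {"tx": 0,"ty": 0,"tz": 0,"yaw": 0}
    - {"tx": 0,"ty": 0,"tz": 0,"yaw": 0}
    - {"tx": 0,"ty": 0,"tz": -0.05,"yaw": 0}
    - {"tx": 0,"ty": 0,"tz": -0.1,"yaw": 0}
    - {"tx": 0,"ty": 0,"tz": -0.15,"yaw": 0}
    - {"tx": 0,"ty": 0,"tz": -0.2,"yaw": 0}
    - {"tx": 0,"ty": 0,"tz": -0.2,"yaw": 0}
  gripper: 1.0

```text
time: 22.35
ee_pos: [0.555, -0.1241, 0.2211]
orientation: [0.97, -0.242, 0.006, -0.0]
ft_force: [0.8, -0.3, -1.2]
finger_gap: 0.468
grip_force: 30.0
```

```bash
python3 -c "
from h import *
s=sense();z=s['ee_pos'][2]
plan([(.5166,.1853,z,4.3),(.5166,.1853,.075,4.3)]);tilt()"
```

```text
at [ 0.555  -0.1241  0.2211] ang -28.0 t 22.35
[-0.224 -0.319 -0.001] -0.538
[-0.226 -0.318  0.181] -0.538
cap tool [ 0.01  -0.001 -0.044] 4417 n white 8350
-0.01 28 [-0.027 -0.027 -0.026]
-0.0 307 [-0.027 -0.027 -0.026]
0.01 1857 [-0.027 -0.027 -0.026]
0.02 6158 [-0.027 -0.006  0.035]
```

Request:
carry_out:
  plan:
    - {"tx": -0.221,"ty": -0.318,"tz": 0,"yaw": -0.538}
    - {"tx": -0.221,"ty": -0.318,"tz": 0,"yaw": -0.538}
    - {"tx": -0.221,"ty": -0.318,"tz": 0,"yaw": -0.538}
    - {"tx": -0.221,"ty": -0.318,"tz": 0,"yaw": -0.538}
    - {"tx": -0.221,"ty": -0.318,"tz": 0,"yaw": -0.538}
    - {"tx": -0.221,"ty": -0.318,"tz": 0,"yaw": -0.538}
    - {"tx": -0.221,"ty": -0.318,"tz": 0,"yaw": -0.538}
    - {"tx": -0.221,"ty": -0.318,"tz": 0.05,"yaw": -0.538}
    - {"tx": -0.221,"ty": -0.318,"tz": 0.1,"yaw": -0.538}
    - {"tx": -0.221,"ty": -0.318,"tz": 0.13,"yaw": -0.538}

```text
time: 23.4
ee_pos: [0.5119, 0.1828, 0.107]
orientation: [0.999, 0.038, -0.004, 0.001]
ft_force: [-1.1, -0.0, -1.1]
finger_gap: 0.469
grip_force: 30.0
```

Request:
carry_out:
  plan:
    - {"tx": 0,"ty": 0,"tz": 0.02,"yaw": 0}
    - {"tx": 0,"ty": 0,"tz": 0.035,"yaw": 0}
    - {"tx": 0,"ty": 0,"tz": 0.043,"yaw": 0}
    - {"tx": 0,"ty": 0,"tz": 0.043,"yaw": 0}
    - {"tx": 0,"ty": 0,"tz": 0.043,"yaw": 0}

```text
time: 23.9
ee_pos: [0.5153, 0.1845, 0.0774]
orientation: [0.999, 0.037, 0.0, -0.0]
ft_force: [0.5, -0.3, -1.8]
finger_gap: 0.472
grip_force: 30.0
```

```bash
python3 -c "
from h import *
plan([(.5166,.1853,.075,4.3)])"
```

```text
at [0.5153 0.1845 0.0774] ang 4.3 t 23.9
[ 0.002 -0.001  0.003] -0.0
```

Request:
carry_out:
  plan:
    - {"tx": 0.002,"ty": 0,"tz": 0.004,"yaw": 0}
    - {"tx": 0.002,"ty": 0,"tz": 0.004,"yaw": 0}
    - {"tx": 0.002,"ty": 0,"tz": 0.004,"yaw": 0}

```text
time: 24.2
ee_pos: [0.5168, 0.1845, 0.0742]
orientation: [0.999, 0.037, 0.0, -0.0]
ft_force: [0.4, -0.2, -2.4]
finger_gap: 0.475
grip_force: 30.0
```

Request:
carry_out:
  plan:
    - {"tx": 0,"ty": 0,"tz": 0,"yaw": 0}
    - {"tx": 0,"ty": 0,"tz": 0,"yaw": 0}
    - {"tx": 0,"ty": 0,"tz": 0,"yaw": 0}
    - {"tx": 0,"ty": 0,"tz": 0,"yaw": 0}
    - {"tx": 0,"ty": 0,"tz": -0.03,"yaw": 0}
    - {"tx": 0,"ty": 0,"tz": -0.07,"yaw": 0}
    - {"tx": 0,"ty": 0,"tz": -0.13,"yaw": 0}
    - {"tx": 0,"ty": 0,"tz": -0.19,"yaw": 0}
    - {"tx": 0,"ty": 0,"tz": -0.24,"yaw": 0}
    - {"tx": 0,"ty": 0,"tz": -0.24,"yaw": 0}
  gripper: 0.25

```text
time: 25.2
ee_pos: [0.5197, 0.186, 0.2722]
orientation: [0.999, 0.037, 0.006, -0.002]
ft_force: [1.0, -0.6, -0.4]
finger_gap: 0.75
grip_force: 0.0
```

```bash
python3 -c "
from h import *
standing(zb=.018)
p,d,W=look('top')
for b in bottles(W,p,d): 
  if b[1][0]<.7: print(b)
plan([(.533,-.250,.25,-17.5)])"
```

```text
st 2704 0.12 [517. 185.] [45. 44.] 3.9
st 2387 0.12 [461. 180.] [45. 44.] 4.5
st 642 0.104 [444.  25.] [22. 63.] 36.4
st 1046 0.124 [437.  15.] [36. 61.] 19.7
st 259 0.097 [ 429. -106.] [15. 53.] 2.5
(np.int32(52), array([ 0.554, -0.256,  0.033]), np.float64(0.047), array([ 0.503, -0.241,  0.043]), array([ 506., -242.]), array([43., 86.]), 70.8, -15.7)
(np.int32(55), array([ 0.485, -0.4  ,  0.033]), np.float64(0.053), array([ 0.435, -0.379,  0.043]), array([ 436., -380.]), array([47., 83.]), 65.3, -23.2)
at [0.5166 0.1844 0.2665] ang 4.3 t 25.3
[-0.02   0.543  0.02 ] 0.363
```

Request:
carry_out:
  plan:
    - {"tx": -0.018,"ty": 0.543,"tz": 0,"yaw": 0.363}
    - {"tx": -0.018,"ty": 0.543,"tz": 0,"yaw": 0.363}
    - {"tx": -0.018,"ty": 0.543,"tz": 0,"yaw": 0.363}
    - {"tx": -0.018,"ty": 0.543,"tz": 0,"yaw": 0.363}
    - {"tx": -0.018,"ty": 0.543,"tz": 0,"yaw": 0.363}
    - {"tx": -0.018,"ty": 0.543,"tz": 0,"yaw": 0.363}
    - {"tx": -0.018,"ty": 0.543,"tz": 0,"yaw": 0.363}
    - {"tx": -0.018,"ty": 0.543,"tz": 0,"yaw": 0.363}
    - {"tx": -0.018,"ty": 0.543,"tz": 0.06,"yaw": 0.363}
    - {"tx": -0.018,"ty": 0.543,"tz": 0.12,"yaw": 0.363}
  gripper: 0.0

```text
time: 26.3
ee_pos: [0.5337, -0.2561, 0.1742]
orientation: [0.988, -0.156, 0.001, 0.002]
ft_force: [-0.6, -0.1, -1.2]
finger_gap: 0.998
grip_force: 0.0
```

Request:
carry_out:
  plan:
    - {"tx": 0,"ty": 0,"tz": 0.03,"yaw": 0}
    - {"tx": 0,"ty": 0,"tz": 0.06,"yaw": 0}
    - {"tx": 0,"ty": 0,"tz": 0.06,"yaw": 0}
    - {"tx": 0,"ty": 0,"tz": 0.06,"yaw": 0}

```text
time: 26.7
ee_pos: [0.5338, -0.2488, 0.1262]
orientation: [0.988, -0.152, -0.002, -0.0]
ft_force: [0.1, -0.0, -0.4]
finger_gap: 0.999
grip_force: 0.0
```

```bash
python3 -c "
from h import *
p,d,W=look('wrist')
for b in bottles(W,p,d): print(b)
plan([(.5355,-.251,.035,-17.8)])"
```

```text
(np.int32(1531), array([ 0.555, -0.257,  0.031]), np.float64(0.039), array([ 0.507, -0.242,  0.044]), array([ 506., -241.]), array([44., 84.]), 71.9, -18.0)
(np.int32(1427), array([ 0.487, -0.396,  0.03 ]), np.float64(0.039), array([ 0.455, -0.382,  0.042]), array([ 449., -384.]), array([46., 90.]), 64.5, -23.5)
at [ 0.5347 -0.2492  0.1275] ang -17.5 t 26.75
[0.002 0.002 0.116] 0.005
```

Request:
carry_out:
  plan:
    - {"tx": 0.002,"ty": 0.001,"tz": 0.06,"yaw": 0}
    - {"tx": 0.002,"ty": 0.001,"tz": 0.1,"yaw": 0}
    - {"tx": 0.002,"ty": 0.001,"tz": 0.116,"yaw": 0}
    - {"tx": 0.002,"ty": 0.001,"tz": 0.116,"yaw": 0}
    - {"tx": 0.002,"ty": 0.001,"tz": 0.116,"yaw": 0}

```text
time: 27.25
ee_pos: [0.5373, -0.251, 0.0364]
orientation: [0.988, -0.152, 0.002, 0.0]
ft_force: [-0.6, -0.2, 0.6]
finger_gap: 0.999
grip_force: 0.0
```

Request:
carry_out:
  plan:
    - {"tx": 0,"ty": 0,"tz": 0,"yaw": 0}
    - {"tx": 0,"ty": 0,"tz": 0,"yaw": 0}
    - {"tx": 0,"ty": 0,"tz": 0,"yaw": 0}
    - {"tx": 0,"ty": 0,"tz": 0,"yaw": 0}
    - {"tx": 0,"ty": 0,"tz": 0,"yaw": 0}
    - {"tx": 0,"ty": 0,"tz": 0,"yaw": 0}
    - {"tx": 0,"ty": 0,"tz": -0.02,"yaw": 0}
    - {"tx": 0,"ty": 0,"tz": -0.05,"yaw": 0}
    - {"tx": 0,"ty": 0,"tz": -0.075,"yaw": 0}
    - {"tx": 0,"ty": 0,"tz": -0.075,"yaw": 0}
  gripper: 1.0

```text
time: 28.25
ee_pos: [0.5377, -0.2513, 0.097]
orientation: [0.988, -0.152, 0.003, 0.001]
ft_force: [-0.3, 0.7, -2.2]
finger_gap: 0.47
grip_force: 30.0
```

Request:
carry_out:
  plan:
    - {"tx": 0,"ty": 0,"tz": 0,"yaw": 0}
    - {"tx": 0,"ty": 0,"tz": 0,"yaw": 0}
    - {"tx": 0,"ty": 0,"tz": 0,"yaw": 0}
  gripper: 0.532

```text
time: 28.55
ee_pos: [0.535, -0.2501, 0.0932]
orientation: [0.988, -0.152, -0.001, -0.0]
ft_force: [0.5, 0.8, -0.8]
finger_gap: 0.47
grip_force: 30.0
```

```bash
python3 -c "
from h import *
plan([]);tilt()"
```

```text
at [ 0.535  -0.2501  0.0932] ang -17.5 t 28.55
cap tool [ 0.023 -0.001  0.013] 3490 n white 9252
-0.08 132 [-0.     0.     0.001]
-0.07 1059 [-0.001  0.     0.001]
-0.06 1002 [-0.001  0.     0.001]
-0.03 1143 [-0.001 -0.     0.   ]
-0.02 1460 [-0.001 -0.001  0.   ]
-0.01 1602 [-0.001 -0.001  0.   ]
-0.0 2691 [-0.001  0.001  0.013]
0.01 163 [0.008 0.01  0.013]
```

Request:
carry_out:
  plan:
    - {"tx": 0,"ty": 0,"tz": 0,"yaw": 0}
    - {"tx": 0,"ty": 0,"tz": 0,"yaw": 0}
  gripper: 0.53

```text
time: 28.8
ee_pos: [0.5357, -0.2504, 0.0942]
orientation: [0.988, -0.152, -0.0, -0.0]
ft_force: [0.2, -0.3, -1.7]
finger_gap: 0.474
grip_force: 5.8
```

Request:
carry_out:
  plan:
    - {"tx": 0,"ty": 0,"tz": 0,"yaw": 0}
    - {"tx": 0,"ty": 0,"tz": 0,"yaw": 0}
    - {"tx": 0,"ty": 0,"tz": 0,"yaw": 0}
  gripper: 0.528

```text
time: 29.1
ee_pos: [0.5363, -0.2506, 0.0948]
orientation: [0.988, -0.152, 0.001, 0.0]
ft_force: [0.0, -0.7, -1.2]
finger_gap: 0.474
grip_force: 2.0
```

```bash
python3 -c "
from h import *
plan([]);tilt()"
```

```text
at [ 0.5363 -0.2506  0.0948] ang -17.5 t 29.1
cap tool [ 0.013 -0.    -0.011] 5454 n white 7051
0.01 251 [-0.002  0.007  0.008]
0.02 1377 [0.004 0.005 0.006]
0.03 3078 [0.004 0.012 0.027]
0.04 2326 [0.035 0.053 0.075]
```

It hangs practically upright, about 11 mm above the bench. I'll lower it, release and regrip.

Request:
carry_out:
  plan:
    - {"tx": 0,"ty": 0,"tz": 0.006,"yaw": 0}
    - {"tx": 0,"ty": 0,"tz": 0.011,"yaw": 0}
    - {"tx": 0,"ty": 0,"tz": 0.014,"yaw": 0}
    - {"tx": 0,"ty": 0,"tz": 0.014,"yaw": 0}
  gripper: 0.528

```text
time: 29.55
ee_pos: [0.5357, -0.2505, 0.083]
orientation: [0.988, -0.152, -0.0, -0.0]
ft_force: [0.0, -0.1, -0.4]
finger_gap: 0.471
grip_force: 2.2
```

Request:
carry_out:
  plan:
    - {"tx": 0,"ty": 0,"tz": 0,"yaw": 0}
    - {"tx": 0,"ty": 0,"tz": 0,"yaw": 0}
    - {"tx": 0,"ty": 0,"tz": 0,"yaw": 0}
    - {"tx": 0,"ty": 0,"tz": 0,"yaw": 0}
    - {"tx": 0,"ty": 0,"tz": 0,"yaw": 0}
  gripper: 0.25

```text
time: 30.05
ee_pos: [0.536, -0.2505, 0.0835]
orientation: [0.988, -0.152, 0.0, -0.0]
ft_force: [-0.6, 0.3, 1.2]
finger_gap: 0.749
grip_force: 0.0
```

```bash
python3 -c "
from h import *
plan([]);tilt();standing()"
```

```text
at [ 0.536  -0.2505  0.0835] ang -17.5 t 30.05
cap tool [ 0.009 -0.    -0.015] 5602 n white 5522
-0.0 104 [-0.017  0.004  0.005]
0.01 783 [0.003 0.004 0.005]
0.02 4619 [0.004 0.017 0.064]
st 10489 0.102 [ 542. -252.] [44. 45.] 72.5
st 477 0.086 [ 558. -212.] [14.  2.] 69.2
st 467 0.086 [ 532. -294.] [14.  3.] 71.2
st 640 0.106 [ 558. -212.] [15.  3.] 66.8
st 631 0.106 [ 532. -294.] [15.  3.] 76.7
```

Request:
carry_out:
  plan:
    - {"tx": 0.008,"ty": 0,"tz": 0.012,"yaw": 0}
    - {"tx": 0.008,"ty": 0,"tz": 0.026,"yaw": 0}
    - {"tx": 0.008,"ty": 0,"tz": 0.036,"yaw": 0}
    - {"tx": 0.008,"ty": 0,"tz": 0.036,"yaw": 0}
    - {"tx": 0.008,"ty": 0,"tz": 0.036,"yaw": 0}

```text
time: 30.65
ee_pos: [0.5416, -0.2523, 0.054]
orientation: [0.988, -0.152, -0.001, -0.0]
ft_force: [-0.0, -0.2, 0.2]
finger_gap: 0.751
grip_force: 0.0
```

Request:
carry_out:
  plan:
    - {"tx": 0,"ty": 0,"tz": 0,"yaw": 0}
    - {"tx": 0,"ty": 0,"tz": 0,"yaw": 0}
    - {"tx": 0,"ty": 0,"tz": 0,"yaw": 0}
    - {"tx": 0,"ty": 0,"tz": 0,"yaw": 0}
    - {"tx": 0,"ty": 0,"tz": -0.05,"yaw": 0}
    - {"tx": 0,"ty": 0,"tz": -0.1,"yaw": 0}
    - {"tx": 0,"ty": 0,"tz": -0.15,"yaw": 0}
    - {"tx": 0,"ty": 0,"tz": -0.2,"yaw": 0}
    - {"tx": 0,"ty": 0,"tz": -0.2,"yaw": 0}
    - {"tx": 0,"ty": 0,"tz": -0.2,"yaw": 0}
  gripper: 1.0

```text
time: 31.65
ee_pos: [0.5418, -0.2524, 0.2151]
orientation: [0.988, -0.152, 0.0, 0.0]
ft_force: [-0.2, 0.3, -2.2]
finger_gap: 0.474
grip_force: 30.0
```

```bash
python3 -c "
from h import *
s=sense();z=s['ee_pos'][2]
plan([(.5704,.1893,z,4.3),(.5704,.1893,.075,4.3)]);tilt()"
```

```text
at [ 0.5418 -0.2524  0.2151] ang -17.5 t 31.65
[-0.132 -0.537 -0.   ] -0.363
[-0.132 -0.537  0.175] -0.363
cap tool [ 0.009 -0.    -0.043] 4417 n white 8454
-0.0 417 [-0.026 -0.026 -0.025]
0.01 2095 [-0.026 -0.026 -0.025]
0.02 5924 [-0.025 -0.003  0.037]
```

Request:
carry_out:
  plan:
    - {"tx": -0.132,"ty": -0.537,"tz": 0,"yaw": -0.363}
    - {"tx": -0.132,"ty": -0.537,"tz": 0,"yaw": -0.363}
    - {"tx": -0.132,"ty": -0.537,"tz": 0,"yaw": -0.363}
    - {"tx": -0.132,"ty": -0.537,"tz": 0,"yaw": -0.363}
    - {"tx": -0.132,"ty": -0.537,"tz": 0,"yaw": -0.363}
    - {"tx": -0.132,"ty": -0.537,"tz": 0,"yaw": -0.363}
    - {"tx": -0.132,"ty": -0.537,"tz": 0,"yaw": -0.363}
    - {"tx": -0.132,"ty": -0.537,"tz": 0,"yaw": -0.363}
    - {"tx": -0.132,"ty": -0.537,"tz": 0,"yaw": -0.363}
    - {"tx": -0.132,"ty": -0.537,"tz": 0,"yaw": -0.363}

```text
time: 32.7
ee_pos: [0.5672, 0.199, 0.212]
orientation: [0.999, 0.044, -0.003, -0.003]
ft_force: [0.2, 0.0, -1.3]
finger_gap: 0.473
grip_force: 30.0
```

Request:
carry_out:
  plan:
    - {"tx": 0,"ty": 0,"tz": 0,"yaw": 0}
    - {"tx": 0,"ty": 0,"tz": 0.04,"yaw": 0}
    - {"tx": 0,"ty": 0,"tz": 0.08,"yaw": 0}
    - {"tx": 0,"ty": 0,"tz": 0.12,"yaw": 0}
    - {"tx": 0,"ty": 0,"tz": 0.15,"yaw": 0}
    - {"tx": 0,"ty": 0,"tz": 0.168,"yaw": 0}
    - {"tx": 0,"ty": 0,"tz": 0.175,"yaw": 0}
    - {"tx": 0,"ty": 0,"tz": 0.175,"yaw": 0}
    - {"tx": 0,"ty": 0,"tz": 0.175,"yaw": 0}

```text
time: 33.6
ee_pos: [0.5713, 0.1887, 0.0754]
orientation: [0.999, 0.037, 0.001, -0.0]
ft_force: [-0.0, 0.4, -1.8]
finger_gap: 0.472
grip_force: 30.0
```

```bash
python3 -c "
from h import *
plan([(.5704,.1893,.075,4.3)]);print(sense()['ft_force'])"
```

```text
at [0.5713 0.1887 0.0754] ang 4.2 t 33.6
[-0.001 -0.001  0.001] -0.001
[-0.00323786  0.3683449  -1.84423566]
```

Request:
carry_out:
  plan:
    - {"tx": 0,"ty": 0,"tz": 0.002,"yaw": 0}
    - {"tx": 0,"ty": 0,"tz": 0.003,"yaw": 0}
    - {"tx": 0,"ty": 0,"tz": 0.003,"yaw": 0}

```text
time: 33.9
ee_pos: [0.5709, 0.1892, 0.0729]
orientation: [0.999, 0.037, 0.001, -0.0]
ft_force: [0.2, -0.9, 1.3]
finger_gap: 0.474
grip_force: 30.0
```

Request:
carry_out:
  plan:
    - {"tx": 0,"ty": 0,"tz": 0,"yaw": 0}
    - {"tx": 0,"ty": 0,"tz": 0,"yaw": 0}
    - {"tx": 0,"ty": 0,"tz": 0,"yaw": 0}
    - {"tx": 0,"ty": 0,"tz": 0,"yaw": 0}
    - {"tx": 0,"ty": 0,"tz": -0.03,"yaw": 0}
    - {"tx": 0,"ty": 0,"tz": -0.07,"yaw": 0}
    - {"tx": 0,"ty": 0,"tz": -0.13,"yaw": 0}
    - {"tx": 0,"ty": 0,"tz": -0.19,"yaw": 0}
    - {"tx": 0,"ty": 0,"tz": -0.24,"yaw": 0}
    - {"tx": 0,"ty": 0,"tz": -0.24,"yaw": 0}
  gripper: 0.25

```text
time: 34.9
ee_pos: [0.5737, 0.1904, 0.2712]
orientation: [0.999, 0.037, 0.007, -0.002]
ft_force: [0.5, 0.8, -1.3]
finger_gap: 0.749
grip_force: 0.0
```

```bash
python3 -c "
from h import *
standing(zb=.018)
p,d,W=look('top')
for b in bottles(W,p,d): 
  if b[1][0]<.7: print(b)
plan([(.55,-.20,.267,-20),(.465,-.392,.267,-24)])"
```

```text
st 2665 0.12 [571. 190.] [44. 44.] 4.3
st 2386 0.12 [517. 185.] [45. 44.] 4.7
st 2125 0.12 [461. 181.] [44. 44.] 5.1
(np.int32(59), array([ 0.485, -0.4  ,  0.032]), np.float64(0.047), array([ 0.436, -0.379,  0.043]), array([ 439., -381.]), array([48., 86.]), 65.7, -23.2)
at [0.5705 0.1891 0.265 ] ang 4.3 t 35.0
[-0.062  0.483 -0.003] 0.405
[-0.186  0.714 -0.003] 0.471
```

Request:
carry_out:
  plan:
    - {"tx": -0.062,"ty": 0.483,"tz": 0,"yaw": 0.405}
    - {"tx": -0.062,"ty": 0.483,"tz": 0,"yaw": 0.405}
    - {"tx": -0.062,"ty": 0.483,"tz": 0,"yaw": 0.405}
    - {"tx": -0.062,"ty": 0.483,"tz": 0,"yaw": 0.405}
    - {"tx": -0.062,"ty": 0.483,"tz": 0,"yaw": 0.405}
    - {"tx": -0.062,"ty": 0.483,"tz": 0,"yaw": 0.405}
    - {"tx": -0.062,"ty": 0.483,"tz": 0,"yaw": 0.405}
    - {"tx": -0.186,"ty": 0.714,"tz": 0,"yaw": 0.471}
    - {"tx": -0.186,"ty": 0.714,"tz": 0,"yaw": 0.471}
    - {"tx": -0.186,"ty": 0.714,"tz": 0,"yaw": 0.471}
  gripper: 0.0

```text
time: 36.0
ee_pos: [0.497, -0.302, 0.2617]
orientation: [0.978, -0.208, -0.002, -0.001]
ft_force: [1.3, -0.3, -0.3]
finger_gap: 1.0
grip_force: 0.0
```

```bash
python3 -c "
from h import *
plan([(.464,-.392,.24,-24.5),(.464,-.392,.127,-24.5)])"
```

```text
at [ 0.497  -0.302   0.2617] ang -24.0 t 36.0
[0.008 0.12  0.027] 0.009
[0.009 0.12  0.168] 0.009
```

Request:
carry_out:
  plan:
    - {"tx": 0.008,"ty": 0.12,"tz": 0,"yaw": 0.009}
    - {"tx": 0.008,"ty": 0.12,"tz": 0,"yaw": 0.009}
    - {"tx": 0.008,"ty": 0.12,"tz": 0.06,"yaw": 0.009}
    - {"tx": 0.008,"ty": 0.12,"tz": 0.12,"yaw": 0.009}
    - {"tx": 0.008,"ty": 0.12,"tz": 0.168,"yaw": 0.009}
    - {"tx": 0.008,"ty": 0.12,"tz": 0.168,"yaw": 0.009}
    - {"tx": 0.008,"ty": 0.12,"tz": 0.168,"yaw": 0.009}

```text
time: 36.7
ee_pos: [0.4652, -0.3907, 0.1287]
orientation: [0.977, -0.212, -0.001, -0.001]
ft_force: [0.1, -0.0, 0.4]
finger_gap: 0.998
grip_force: 0.0
```

```bash
python3 -c "
from h import *
p,d,W=look('wrist')
for b in bottles(W,p,d): print(b)
plan([(.464,-.3925,.035,-24.5)])"
```

```text
(np.int32(820), array([ 0.485, -0.401,  0.035]), np.float64(0.038), array([ 0.428, -0.383,  0.044]), array([ 435., -379.]), array([43., 80.]), 64.6, -17.2)
at [ 0.4664 -0.3916  0.1306] ang -24.5 t 36.75
[-0.002  0.002  0.119] -0.0
```

Request:
carry_out:
  plan:
    - {"tx": -0.004,"ty": 0.001,"tz": 0.06,"yaw": 0.01}
    - {"tx": -0.004,"ty": 0.001,"tz": 0.1,"yaw": 0.01}
    - {"tx": -0.004,"ty": 0.001,"tz": 0.119,"yaw": 0.01}
    - {"tx": -0.004,"ty": 0.001,"tz": 0.119,"yaw": 0.01}
    - {"tx": -0.004,"ty": 0.001,"tz": 0.119,"yaw": 0.01}

```text
time: 37.25
ee_pos: [0.464, -0.3917, 0.0367]
orientation: [0.976, -0.217, 0.002, 0.001]
ft_force: [0.1, -0.1, 0.7]
finger_gap: 0.997
grip_force: 0.0
```

Request:
carry_out:
  plan:
    - {"tx": 0,"ty": 0,"tz": 0,"yaw": 0}
    - {"tx": 0,"ty": 0,"tz": 0,"yaw": 0}
    - {"tx": 0,"ty": 0,"tz": 0,"yaw": 0}
    - {"tx": 0,"ty": 0,"tz": 0,"yaw": 0}
    - {"tx": 0,"ty": 0,"tz": 0,"yaw": 0}
    - {"tx": 0,"ty": 0,"tz": 0,"yaw": 0}
    - {"tx": 0,"ty": 0,"tz": -0.02,"yaw": 0}
    - {"tx": 0,"ty": 0,"tz": -0.05,"yaw": 0}
    - {"tx": 0,"ty": 0,"tz": -0.075,"yaw": 0}
    - {"tx": 0,"ty": 0,"tz": -0.075,"yaw": 0}
  gripper: 1.0

```text
time: 38.25
ee_pos: [0.4641, -0.3919, 0.0971]
orientation: [0.976, -0.217, 0.003, 0.001]
ft_force: [0.9, -0.2, -1.6]
finger_gap: 0.474
grip_force: 29.9
```

Request:
carry_out:
  plan:
    - {"tx": 0,"ty": 0,"tz": 0,"yaw": 0}
    - {"tx": 0,"ty": 0,"tz": 0,"yaw": 0}
    - {"tx": 0,"ty": 0,"tz": 0,"yaw": 0}
  gripper: 0.532

```text
time: 38.55
ee_pos: [0.4618, -0.3899, 0.0932]
orientation: [0.976, -0.217, -0.001, -0.001]
ft_force: [-0.7, 0.5, -1.7]
finger_gap: 0.472
grip_force: 29.9
```

```bash
python3 -c "
from h import *
plan([]);tilt()"
```

```text
at [ 0.4618 -0.3899  0.0932] ang -25.1 t 38.55
cap tool [ 0.026 -0.001  0.008] 2143 n white 2215
-0.07 643 [-0.001 -0.     0.   ]
-0.06 781 [-0.001 -0.001  0.   ]
-0.03 414 [-0.002 -0.001 -0.   ]
-0.02 277 [-0.002 -0.001 -0.   ]
-0.01 99 [-0.002 -0.001 -0.001]
```

Request:
carry_out:
  plan:
    - {"tx": 0,"ty": 0,"tz": 0,"yaw": 0}
    - {"tx": 0,"ty": 0,"tz": 0,"yaw": 0}
  gripper: 0.53

```text
time: 38.8
ee_pos: [0.4625, -0.3904, 0.0942]
orientation: [0.976, -0.217, -0.0, -0.0]
ft_force: [-0.4, 0.3, -1.4]
finger_gap: 0.473
grip_force: 8.5
```

Request:
carry_out:
  plan:
    - {"tx": 0,"ty": 0,"tz": 0,"yaw": 0}
    - {"tx": 0,"ty": 0,"tz": 0,"yaw": 0}
    - {"tx": 0,"ty": 0,"tz": 0,"yaw": 0}
  gripper: 0.528

```text
time: 39.1
ee_pos: [0.4629, -0.3906, 0.0947]
orientation: [0.976, -0.217, 0.0, 0.0]
ft_force: [1.2, -0.4, -1.5]
finger_gap: 0.471
grip_force: 2.0
```

```bash
python3 -c "
from h import *
plan([]);tilt()"
```

```text
at [ 0.4629 -0.3906  0.0947] ang -25.1 t 39.1
cap tool [ 0.013 -0.    -0.019] 4288 n white 978
0.02 52 [-0.001  0.     0.001]
0.03 926 [-0.002 -0.001  0.   ]
```

Request:
carry_out:
  plan:
    - {"tx": 0,"ty": 0,"tz": 0.008,"yaw": 0}
    - {"tx": 0,"ty": 0,"tz": 0.015,"yaw": 0}
    - {"tx": 0,"ty": 0,"tz": 0.02,"yaw": 0}
    - {"tx": 0,"ty": 0,"tz": 0.02,"yaw": 0}
    - {"tx": 0,"ty": 0,"tz": 0.02,"yaw": 0}
  gripper: 0.528

```text
time: 39.65
ee_pos: [0.4627, -0.3904, 0.0782]
orientation: [0.976, -0.217, -0.0, -0.0]
ft_force: [0.6, -0.7, -0.8]
finger_gap: 0.471
grip_force: 2.2
```

Request:
carry_out:
  plan:
    - {"tx": 0,"ty": 0,"tz": 0,"yaw": 0}
    - {"tx": 0,"ty": 0,"tz": 0,"yaw": 0}
    - {"tx": 0,"ty": 0,"tz": 0,"yaw": 0}
    - {"tx": 0,"ty": 0,"tz": 0,"yaw": 0}
    - {"tx": 0,"ty": 0,"tz": 0,"yaw": 0}
  gripper: 0.25

```text
time: 40.15
ee_pos: [0.4627, -0.3906, 0.0787]
orientation: [0.976, -0.217, 0.0, 0.0]
ft_force: [-1.2, -0.3, 0.7]
finger_gap: 0.748
grip_force: 0.0
```

```bash
python3 -c "
from h import *
plan([]);tilt();standing()"
```

```text
at [ 0.4627 -0.3906  0.0787] ang -25.1 t 40.15
cap tool [ 0.009 -0.001 -0.021] 4666 n white 163
0.02 83 [-0.001 -0.     0.001]
0.03 78 [-0.001 -0.     0.   ]
st 270 0.081 [ 484. -413.] [21.  3.] 64.3
st 4759 0.102 [ 470. -397.] [36. 30.] 67.5
```

Request:
carry_out:
  plan:
    - {"tx": 0.01,"ty": 0.001,"tz": 0.01,"yaw": 0}
    - {"tx": 0.01,"ty": 0.001,"tz": 0.022,"yaw": 0}
    - {"tx": 0.01,"ty": 0.001,"tz": 0.031,"yaw": 0}
    - {"tx": 0.01,"ty": 0.001,"tz": 0.031,"yaw": 0}
    - {"tx": 0.01,"ty": 0.001,"tz": 0.031,"yaw": 0}

```text
time: 40.75
ee_pos: [0.4692, -0.3944, 0.0532]
orientation: [0.976, -0.217, -0.001, -0.0]
ft_force: [-0.1, -0.4, 0.5]
finger_gap: 0.752
grip_force: 0.0
```

Request:
carry_out:
  plan:
    - {"tx": 0,"ty": 0,"tz": 0,"yaw": 0}
    - {"tx": 0,"ty": 0,"tz": 0,"yaw": 0}
    - {"tx": 0,"ty": 0,"tz": 0,"yaw": 0}
    - {"tx": 0,"ty": 0,"tz": 0,"yaw": 0}
    - {"tx": 0,"ty": 0,"tz": -0.05,"yaw": 0}
    - {"tx": 0,"ty": 0,"tz": -0.1,"yaw": 0}
    - {"tx": 0,"ty": 0,"tz": -0.15,"yaw": 0}
    - {"tx": 0,"ty": 0,"tz": -0.2,"yaw": 0}
    - {"tx": 0,"ty": 0,"tz": -0.2,"yaw": 0}
    - {"tx": 0,"ty": 0,"tz": -0.2,"yaw": 0}
  gripper: 1.0

```text
time: 41.75
ee_pos: [0.4694, -0.3946, 0.2145]
orientation: [0.976, -0.217, 0.001, 0.0]
ft_force: [-0.2, 0.3, -2.4]
finger_gap: 0.47
grip_force: 30.0
```

```bash
python3 -c "
from h import *
s=sense();z=s['ee_pos'][2]
plan([(.6,-.16,z,-10),(.6253,.1935,z,4.3),(.6253,.1935,.075,4.3)]);tilt()"
```

```text
at [ 0.4694 -0.3946  0.2145] ang -25.1 t 41.75
[ 0.023 -0.335 -0.   ] -0.252
[-0.136 -0.748 -0.   ] -0.49
[-0.136 -0.748  0.174] -0.49
cap tool [ 0.006 -0.    -0.048] 2099 n white 0
```

Request:
carry_out:
  plan:
    - {"tx": 0.023,"ty": -0.335,"tz": 0,"yaw": -0.252}
    - {"tx": 0.023,"ty": -0.335,"tz": 0,"yaw": -0.252}
    - {"tx": 0.023,"ty": -0.335,"tz": 0,"yaw": -0.252}
    - {"tx": 0.023,"ty": -0.335,"tz": 0,"yaw": -0.252}
    - {"tx": 0.023,"ty": -0.335,"tz": 0,"yaw": -0.252}
    - {"tx": -0.136,"ty": -0.748,"tz": 0,"yaw": -0.49}
    - {"tx": -0.136,"ty": -0.748,"tz": 0,"yaw": -0.49}
    - {"tx": -0.136,"ty": -0.748,"tz": 0,"yaw": -0.49}
    - {"tx": -0.136,"ty": -0.748,"tz": 0,"yaw": -0.49}
    - {"tx": -0.136,"ty": -0.748,"tz": 0,"yaw": -0.49}

```text
time: 42.8
ee_pos: [0.6123, 0.0746, 0.2113]
orientation: [0.999, 0.037, -0.003, 0.0]
ft_force: [0.2, -0.0, -1.1]
finger_gap: 0.469
grip_force: 30.0
```

```bash
python3 -c "
from h import *
plan([(.6253,.1935,.2145,4.3),(.6253,.1935,.0735,4.3)])"
```

```text
at [0.6123 0.0746 0.2113] ang 4.3 t 42.8
[ 0.027 -0.147 -0.004] -0.0
[ 0.028 -0.147  0.172] -0.0
```

Request:
carry_out:
  plan:
    - {"tx": 0.027,"ty": -0.06,"tz": 0,"yaw": 0}
    - {"tx": 0.027,"ty": -0.12,"tz": 0,"yaw": 0}
    - {"tx": 0.027,"ty": -0.147,"tz": 0,"yaw": 0}
    - {"tx": 0.027,"ty": -0.147,"tz": 0,"yaw": 0}
    - {"tx": 0.027,"ty": -0.147,"tz": 0,"yaw": 0}
    - {"tx": 0.027,"ty": -0.147,"tz": 0,"yaw": 0}

```text
time: 43.4
ee_pos: [0.6266, 0.1886, 0.2126]
orientation: [0.999, 0.036, -0.001, 0.001]
ft_force: [0.6, -0.2, -1.2]
finger_gap: 0.475
grip_force: 30.0
```

```bash
python3 -c "
from h import *
plan([(.6253,.1935,.0735,4.3)])"
```

```text
at [0.6266 0.1886 0.2126] ang 4.1 t 43.4
[-0.001 -0.007  0.174] -0.004
```

Request:
carry_out:
  plan:
    - {"tx": 0,"ty": -0.006,"tz": 0.04,"yaw": 0}
    - {"tx": 0,"ty": -0.006,"tz": 0.08,"yaw": 0}
    - {"tx": 0,"ty": -0.006,"tz": 0.12,"yaw": 0}
    - {"tx": 0,"ty": -0.006,"tz": 0.15,"yaw": 0}
    - {"tx": 0,"ty": -0.006,"tz": 0.165,"yaw": 0}
    - {"tx": 0,"ty": -0.006,"tz": 0.172,"yaw": 0}
    - {"tx": 0,"ty": -0.006,"tz": 0.174,"yaw": 0}
    - {"tx": 0,"ty": -0.006,"tz": 0.174,"yaw": 0}
    - {"tx": 0,"ty": -0.006,"tz": 0.174,"yaw": 0}

```text
time: 44.3
ee_pos: [0.6271, 0.1968, 0.0761]
orientation: [0.999, 0.037, 0.001, -0.0]
ft_force: [1.1, -0.3, -1.5]
finger_gap: 0.469
grip_force: 30.0
```

```bash
python3 -c "
from h import *
plan([(.6253,.1935,.0725,4.3)]);print(sense()['ft_force'])"
```

```text
at [0.6271 0.1968 0.0761] ang 4.3 t 44.3
[-0.003  0.004  0.004] -0.0
[ 1.07350918 -0.31702539 -1.52134231]
```

Request:
carry_out:
  plan:
    - {"tx": 0,"ty": 0.003,"tz": 0.003,"yaw": 0}
    - {"tx": 0,"ty": 0.003,"tz": 0.0045,"yaw": 0}
    - {"tx": 0,"ty": 0.003,"tz": 0.0045,"yaw": 0}

```text
time: 44.6
ee_pos: [0.6269, 0.1937, 0.0721]
orientation: [0.999, 0.037, 0.001, 0.0]
ft_force: [-1.0, -1.7, 2.8]
finger_gap: 0.469
grip_force: 30.0
```

Request:
carry_out:
  plan:
    - {"tx": 0,"ty": 0,"tz": 0,"yaw": 0}
    - {"tx": 0,"ty": 0,"tz": 0,"yaw": 0}
    - {"tx": 0,"ty": 0,"tz": 0,"yaw": 0}
    - {"tx": 0,"ty": 0,"tz": 0,"yaw": 0}
    - {"tx": 0,"ty": 0,"tz": -0.03,"yaw": 0}
    - {"tx": 0,"ty": 0,"tz": -0.07,"yaw": 0}
    - {"tx": 0,"ty": 0,"tz": -0.13,"yaw": 0}
    - {"tx": 0,"ty": 0,"tz": -0.19,"yaw": 0}
    - {"tx": 0,"ty": 0,"tz": -0.24,"yaw": 0}
    - {"tx": 0,"ty": 0,"tz": -0.24,"yaw": 0}
  gripper: 0.25

```text
time: 45.6
ee_pos: [0.6298, 0.1954, 0.2706]
orientation: [0.999, 0.037, 0.007, -0.002]
ft_force: [0.3, 1.0, -0.0]
finger_gap: 0.748
grip_force: 0.0
```

```bash
python3 -c "
from h import *
standing(zb=.018); standing('top',zb=.018); p,d,W=look('scene','s5'); print(tray(W,p))
plan([(.657,.05,.267,4.3)]); print([T(f,.09,-.098).round(4) for f in (4.3,14,24)])"
```

```text
st 2707 0.12 [628. 194.] [45. 44.] 3.9
st 2355 0.12 [571. 189.] [45. 44.] 5.0
st 2708 0.12 [506. 184.] [68. 44.] 4.3
st 73 0.123 [459. 192.] [44. 17.] 8.2
st 140 0.124 [429.   9.] [62. 54.] 89.1
(((543.1843872070312, 183.55467224121094), (236.4541778564453, 158.03443908691406), 4.2622199058532715), array([[419., 254.],
       [431.,  96.],
       [667., 114.],
       [655., 271.]], dtype=float32))
at [0.6258 0.194  0.2623] ang 4.3 t 45.75
[ 0.025  0.182 -0.006] -0.0
[array([0.6402, 0.0955]), array([0.6424, 0.1275]), array([0.639 , 0.1605])]
```

View pics/s5.png

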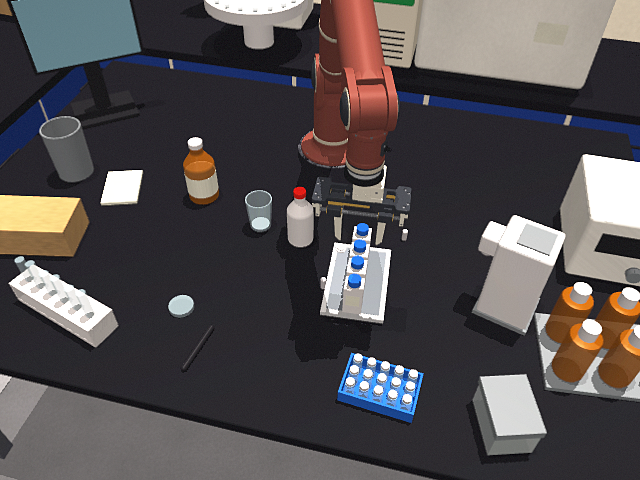

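All four bottles stand in a row on the tray near (355,265), the tray is at the out stop, and no other vessel has moved. To keep the gripper's body clear of the bottles I'll turn it parallel to the tray edge, then push home.

```bash
python3 -c "
from h import *
a=T(4.3,.095,-.13); print(a)
plan([(*a,.265,49),(*a,.265,94.3)])"
```

```text
[0.64758858 0.06395707]
at [0.6258 0.194  0.2623] ang 4.3 t 45.75
[ 0.015  0.164 -0.003] -0.745
[ 0.015  0.164 -0.003] -1.5
```

Request:
carry_out:
  plan:
    - {"tx": 0.015,"ty": 0.164,"tz": 0,"yaw": -0.75}
    - {"tx": 0.015,"ty": 0.164,"tz": 0,"yaw": -0.75}
    - {"tx": 0.015,"ty": 0.164,"tz": 0,"yaw": -0.75}
    - {"tx": 0.015,"ty": 0.164,"tz": 0,"yaw": -0.75}
    - {"tx": 0.015,"ty": 0.164,"tz": 0,"yaw": -0.75}
    - {"tx": 0.015,"ty": 0.164,"tz": 0,"yaw": -0.75}
  gripper: 1.0

```text
time: 46.35
ee_pos: [0.647, 0.0634, 0.2602]
orientation: [0.908, 0.418, -0.002, -0.001]
ft_force: [0.8, 0.5, -0.8]
finger_gap: 0.284
grip_force: 0.0
```

Request:
carry_out:
  plan:
    - {"tx": 0,"ty": 0,"tz": 0,"yaw": -0.75}
    - {"tx": 0,"ty": 0,"tz": 0,"yaw": -0.75}
    - {"tx": 0,"ty": 0,"tz": 0,"yaw": -0.75}
    - {"tx": 0,"ty": 0,"tz": 0,"yaw": -0.75}
    - {"tx": 0,"ty": 0,"tz": 0,"yaw": -0.75}
    - {"tx": 0,"ty": 0,"tz": 0,"yaw": -0.75}
    - {"tx": 0,"ty": 0,"tz": 0,"yaw": -0.75}
    - {"tx": 0,"ty": 0,"tz": 0,"yaw": -0.75}

```text
time: 47.15
ee_pos: [0.6475, 0.064, 0.2613]
orientation: [0.68, 0.733, -0.001, -0.001]
ft_force: [-0.9, 0.7, 0.2]
finger_gap: 0.005
grip_force: 0.0
```

```bash
python3 -c "
from h import *
a=T(4.3,.095,-.115); print(a)
plan([(*a,.028,94.3)])"
```

```text
[0.6464639  0.07891485]
at [0.6475 0.064  0.2613] ang 94.2 t 47.15
[0.019 0.001 0.292] -0.001
```

Request:
carry_out:
  plan:
    - {"tx": 0,"ty": 0,"tz": 0.06,"yaw": 0}
    - {"tx": 0,"ty": 0,"tz": 0.12,"yaw": 0}
    - {"tx": 0,"ty": 0,"tz": 0.18,"yaw": 0}
    - {"tx": 0,"ty": 0,"tz": 0.23,"yaw": 0}
    - {"tx": 0,"ty": 0,"tz": 0.27,"yaw": 0}
    - {"tx": 0,"ty": 0,"tz": 0.291,"yaw": 0}
    - {"tx": 0,"ty": 0,"tz": 0.291,"yaw": 0}
    - {"tx": 0,"ty": 0,"tz": 0.291,"yaw": 0}
    - {"tx": 0,"ty": 0,"tz": 0.291,"yaw": 0}

```text
time: 48.05
ee_pos: [0.6498, 0.0647, 0.0325]
orientation: [0.68, 0.733, 0.002, 0.001]
ft_force: [0.7, -0.0, -0.3]
finger_gap: 0.004
grip_force: 0.0
```

```bash
python3 -c "
from h import *
plan([(*T(4.3,.095,-.1),.027,94.3)]+[(*T(f,.095,-.084),.027,f+90) for f in (4.3,7,10,14,18,22,26,30)])"
```

```text
at [0.6498 0.0647 0.0325] ang 94.3 t 48.05
[ 0.037 -0.003  0.007] -0.0
[ 0.057 -0.003  0.007] -0.0
[ 0.068 -0.001  0.007] -0.045
[ 0.08  -0.     0.007] -0.095
[ 0.097 -0.     0.007] -0.162
[ 0.114 -0.001  0.007] -0.229
[ 0.131 -0.003  0.007] -0.295
[ 0.147 -0.006  0.007] -0.362
[ 0.163 -0.011  0.007] -0.429
```

Request:
carry_out:
  plan:
    - {"tx": 0.02,"ty": -0.003,"tz": 0.004,"yaw": 0}
    - {"tx": 0.037,"ty": -0.003,"tz": 0.004,"yaw": 0}
    - {"tx": 0.047,"ty": -0.003,"tz": 0.004,"yaw": 0}
    - {"tx": 0.055,"ty": -0.003,"tz": 0.004,"yaw": 0}
    - {"tx": 0.063,"ty": -0.002,"tz": 0.004,"yaw": -0.02}
    - {"tx": 0.071,"ty": -0.001,"tz": 0.004,"yaw": -0.055}
    - {"tx": 0.08,"ty": 0,"tz": 0.004,"yaw": -0.095}
    - {"tx": 0.097,"ty": 0,"tz": 0.004,"yaw": -0.162}
    - {"tx": 0.114,"ty": -0.001,"tz": 0.004,"yaw": -0.229}
    - {"tx": 0.131,"ty": -0.003,"tz": 0.004,"yaw": -0.295}

```text
time: 49.05
ee_pos: [0.6395, 0.1661, 0.027]
orientation: [0.559, 0.829, -0.001, 0.002]
ft_force: [1.8, -4.0, 0.4]
finger_gap: 0.002
grip_force: 2.5
```

```bash
python3 -c "
from h import *
plan([(*T(f,.095,-.084),.027,f+90) for f in (22,26,30,34,38,42,46,50,54,58)]); print(sense()['ft_force'])
p,d,W=look('scene','s6'); print(tray(W,p))"
```

```text
at [0.6395 0.1661 0.027 ] ang 112.1 t 49.05
[ 0.003  0.001 -0.   ] 0.002
[ 0.02   0.003 -0.   ] -0.065
[ 0.037  0.004 -0.   ] -0.132
[ 0.053  0.004 -0.   ] -0.198
[ 0.07   0.002 -0.   ] -0.265
[ 0.087 -0.    -0.   ] -0.332
[ 0.103 -0.004 -0.   ] -0.398
[ 0.119 -0.009 -0.001] -0.465
[ 0.134 -0.015 -0.001] -0.532
[ 0.15  -0.022 -0.001] -0.598
[ 1.76336767 -4.01151518  0.44931365]
(((512.2716674804688, 265.4268493652344), (247.90135192871094, 93.65626525878906), 3.8645546436309814), array([[385., 304.],
       [392., 210.],
       [639., 227.],
       [633., 321.]], dtype=float32))
```

View pics/s6.png

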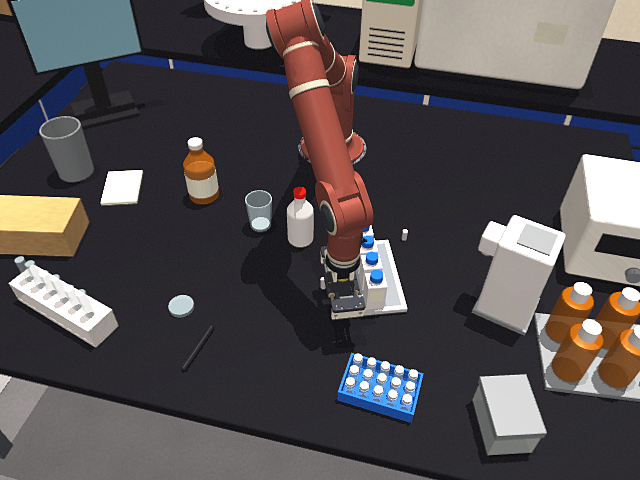

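The tray is at about 22° with the bottles at (365–380, 235–280) still upright and the gripper's body alongside them. I'll keep pushing.

Request:
carry_out:
  plan:
    - {"tx": 0.012,"ty": 0.002,"tz": 0,"yaw": -0.035}
    - {"tx": 0.025,"ty": 0.003,"tz": 0,"yaw": -0.085}
    - {"tx": 0.037,"ty": 0.004,"tz": 0,"yaw": -0.132}
    - {"tx": 0.053,"ty": 0.004,"tz": 0,"yaw": -0.198}
    - {"tx": 0.07,"ty": 0.002,"tz": 0,"yaw": -0.265}
    - {"tx": 0.087,"ty": 0,"tz": 0,"yaw": -0.332}
    - {"tx": 0.103,"ty": -0.004,"tz": 0,"yaw": -0.398}
    - {"tx": 0.119,"ty": -0.009,"tz": 0,"yaw": -0.465}
    - {"tx": 0.134,"ty": -0.015,"tz": 0,"yaw": -0.532}
    - {"tx": 0.15,"ty": -0.022,"tz": 0,"yaw": -0.598}

```text
time: 50.1
ee_pos: [0.5767, 0.2721, 0.027]
orientation: [0.275, 0.961, -0.001, 0.001]
ft_force: [3.2, -5.1, 0.8]
finger_gap: 0.008
grip_force: 2.5
```

```bash
python3 -c "
from h import *
plan([(*T(f,.095,-.084),.027,f+90) for f in (58,60,62,64,66,68,70,72,73,74,75)]); print(sense()['ft_force'])"
```

```text
at [0.5767 0.2721 0.027 ] ang 148.1 t 50.1
[-0.002 -0.001 -0.   ] 0.002
[ 0.006 -0.    -0.   ] -0.032
[ 0.014  0.001 -0.   ] -0.065
[ 0.023  0.001 -0.   ] -0.098
[ 0.031  0.002 -0.   ] -0.132
[ 0.039  0.001 -0.   ] -0.165
[ 0.048  0.001 -0.   ] -0.198
[ 0.056  0.001 -0.   ] -0.232
[ 0.06  0.   -0.  ] -0.248
[ 0.065 -0.    -0.   ] -0.265
[ 0.069 -0.001 -0.   ] -0.282
[ 3.24826577 -5.08068225  0.76242433]
```

Request:
carry_out:
  plan:
    - {"tx": 0.006,"ty": 0,"tz": 0,"yaw": -0.032}
    - {"tx": 0.014,"ty": 0.001,"tz": 0,"yaw": -0.065}
    - {"tx": 0.023,"ty": 0.001,"tz": 0,"yaw": -0.098}
    - {"tx": 0.031,"ty": 0.002,"tz": 0,"yaw": -0.132}
    - {"tx": 0.037,"ty": 0.001,"tz": 0,"yaw": -0.158}
    - {"tx": 0.042,"ty": 0.001,"tz": 0,"yaw": -0.177}
    - {"tx": 0.046,"ty": 0.001,"tz": 0,"yaw": -0.193}
    - {"tx": 0.05,"ty": 0.001,"tz": 0,"yaw": -0.208}
    - {"tx": 0.054,"ty": 0.001,"tz": 0,"yaw": -0.224}
    - {"tx": 0.058,"ty": 0.001,"tz": 0,"yaw": -0.24}

```text
time: 51.1
ee_pos: [0.5376, 0.2986, 0.0271]
orientation: [0.154, 0.988, -0.0, -0.0]
ft_force: [2.2, -2.2, -2.0]
finger_gap: 0.008
grip_force: 1.4
```

```bash
python3 -c "
from h import *
plan([(*T(f,.095,-.084),.027,f+90) for f in (72,73,74,75,76)]); print(sense()['ft_force'])
for n in ('scene','top'):
  p,d,W=look(n); print(tray(W,p))"
```

```text
at [0.5376 0.2986 0.0271] ang 162.3 t 51.1
[-0.002 -0.002  0.   ] 0.006
[ 0.002 -0.002  0.   ] -0.011
[ 0.006 -0.001  0.   ] -0.028
[ 0.01  -0.001  0.   ] -0.044
[ 0.014 -0.     0.   ] -0.061
[ 2.16993538 -2.16950164 -2.03632438]
(((463.18255615234375, 199.3230438232422), (187.1124267578125, 74.6347427368164), 70.99560546875), array([[397., 123.],
       [468.,  99.],
       [529., 276.],
       [458., 300.]], dtype=float32))
(((375.5837097167969, 204.9385986328125), (145.22171020507812, 64.61608123779297), 72.98220825195312), array([[323., 145.],
       [385., 126.],
       [428., 265.],
       [366., 284.]], dtype=float32))
```

Request:
carry_out:
  plan:
    - {"tx": 0.003,"ty": 0,"tz": 0,"yaw": -0.011}
    - {"tx": 0.006,"ty": 0,"tz": 0,"yaw": -0.02}
    - {"tx": 0.009,"ty": 0,"tz": 0,"yaw": -0.02}
    - {"tx": 0.012,"ty": 0,"tz": 0,"yaw": -0.02}
    - {"tx": 0.012,"ty": 0,"tz": 0,"yaw": -0.02}

```text
time: 51.7
ee_pos: [0.5349, 0.2999, 0.0273]
orientation: [0.145, 0.989, 0.001, 0.005]
ft_force: [10.9, -1.9, -6.8]
finger_gap: 0.008
grip_force: 5.6
```

Request:
carry_out:
  plan:
    - {"tx": 0.003,"ty": 0,"tz": 0,"yaw": 0}
    - {"tx": 0.006,"ty": 0,"tz": 0,"yaw": 0}
    - {"tx": 0.008,"ty": 0,"tz": 0,"yaw": 0}
    - {"tx": 0.008,"ty": 0,"tz": 0,"yaw": 0}

```text
time: 52.1
ee_pos: [0.5346, 0.3, 0.0275]
orientation: [0.147, 0.989, 0.001, 0.009]
ft_force: [20.0, -2.4, -10.5]
finger_gap: 0.002
grip_force: 9.7
```

The force rises with no motion, so the tray is on its stop. I'll back off and retreat.

Request:
carry_out:
  plan:
    - {"tx": -0.01,"ty": 0,"tz": 0,"yaw": 0}
    - {"tx": -0.03,"ty": 0,"tz": 0,"yaw": 0}
    - {"tx": -0.07,"ty": 0,"tz": 0,"yaw": 0}
    - {"tx": -0.11,"ty": 0,"tz": -0.03,"yaw": 0}
    - {"tx": -0.13,"ty": 0,"tz": -0.09,"yaw": 0}
    - {"tx": -0.15,"ty": 0,"tz": -0.15,"yaw": 0}
    - {"tx": -0.17,"ty": 0,"tz": -0.21,"yaw": 0}
    - {"tx": -0.19,"ty": 0.05,"tz": -0.26,"yaw": 0}
    - {"tx": -0.19,"ty": 0.1,"tz": -0.26,"yaw": 0}
    - {"tx": -0.19,"ty": 0.16,"tz": -0.26,"yaw": 0}

```text
time: 53.1
ee_pos: [0.7057, 0.3841, 0.2389]
orientation: [0.145, 0.989, 0.003, 0.001]
ft_force: [1.3, 0.5, 1.0]
finger_gap: 0.004
grip_force: 0.0
```

```bash
python3 -c "
from h import *
plan([]); print(sense()['ft_force'])
p,d,W=look('scene','s7'); print(tray(W,p)); p,d,W=standing('top',zb=.018); print(tray(W,p)); standing('scene',zb=.018)"
```

```text
at [0.7057 0.3841 0.2389] ang 163.3 t 53.1
[1.31731549 0.49224221 0.96479352]
(((469.3707275390625, 222.2029571533203), (238.5923309326172, 94.78681945800781), 80.12234497070312), array([[402., 113.],
       [496.,  97.],
       [537., 332.],
       [443., 348.]], dtype=float32))
st 212 0.124 [454. 313.] [45. 44.] 72.7
st 212 0.124 [437. 258.] [44. 44.] 73.0
st 140 0.124 [429.   7.] [66. 54.] 89.4
st 79 0.122 [418. 222.] [46. 24.] 25.7
(((387.0061340332031, 263.09906005859375), (111.96924591064453, 55.08200454711914), 74.712646484375), array([[346., 216.],
       [399., 202.],
       [428., 310.],
       [375., 324.]], dtype=float32))
st 67 0.098 [ 421. -112.] [40. 72.] 0.9
st 149 0.124 [437.  13.] [43. 62.] 12.8
st 71 0.122 [412. 153.] [24. 29.] 1.2
st 114 0.104 [447.  17.] [34. 67.] 18.3
st 129 0.104 [415. 151.] [48. 33.] 79.2
st 244 0.123 [425. 207.] [47. 49.] 77.2
st 257 0.122 [439. 259.] [44. 48.] 73.2
```

View pics/s7.png

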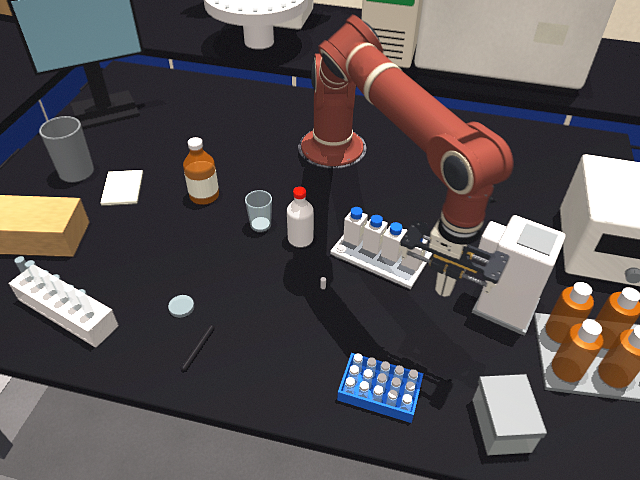

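Request:
carry_out:
  plan:
    - {"tx": -0.09,"ty": -0.43,"tz": -0.06,"yaw": 0}
    - {"tx": -0.09,"ty": -0.43,"tz": -0.06,"yaw": 0}
    - {"tx": -0.09,"ty": -0.43,"tz": -0.06,"yaw": 0}
    - {"tx": -0.09,"ty": -0.43,"tz": -0.06,"yaw": 0}
    - {"tx": -0.09,"ty": -0.43,"tz": -0.06,"yaw": 0}
    - {"tx": -0.09,"ty": -0.43,"tz": -0.06,"yaw": 0}
    - {"tx": -0.09,"ty": -0.43,"tz": -0.06,"yaw": 0}
    - {"tx": -0.09,"ty": -0.43,"tz": -0.06,"yaw": 0}
    - {"tx": -0.09,"ty": -0.43,"tz": -0.06,"yaw": 0}

```text
time: 54.15
ee_pos: [0.6751, 0.0293, 0.2834]
orientation: [0.146, 0.989, -0.0, -0.0]
ft_force: [0.3, 0.7, 0.3]
finger_gap: 0.004
grip_force: 0.0
```

```bash
python3 -c "
from h import *
p,d,W=look('scene','s8'); print(tray(W,p)); standing('scene',zb=.018)
f=(W[...,2]>.013)&(W[...,2]<.022)
f&=(W[...,0]>.33)&(W[...,0]<.6)&(W[...,1]>.1)&(W[...,1]<.42)&(p.min(2)>200)
q=W[f]; a=np.radians(73.05); l=(q[:,:2]-PIN)@np.array([[np.cos(a),-np.sin(a)],[np.sin(a),np.cos(a)]])
print('local y range vs pin (exp -20..130), x (-20..210):',np.percentile(l,[1,99],axis=0).round(3))
# far free edge slope: max local x by local y; -y edge: min local y by x
for x in np.arange(.02,.2,.04):
  k=abs(l[:,0]-x)<.01; print(round(x,2),np.percentile(l[k,1],1).round(4))
cv2.imwrite('pics/s8.png',cv2.resize(p[190:310,290:470],(800,533))[...,::-1])"
```

```text
(((431.34857177734375, 231.89996337890625), (233.79660034179688, 156.25372314453125), 74.74164581298828), array([[325., 140.],
       [476.,  99.],
       [537., 324.],
       [387., 365.]], dtype=float32))
st 210 0.12 [414. 151.] [46. 36.] 74.3
st 256 0.121 [425. 207.] [50. 48.] 82.2
st 270 0.121 [439. 259.] [45. 48.] 74.0
st 270 0.122 [455. 313.] [46. 46.] 75.0
local y range vs pin (exp -20..130), x (-20..210): [[-0.017 -0.021]
 [ 0.211  0.126]]
0.02 -0.0216
0.06 -0.0212
0.1 -0.0216
0.14 -0.0201
0.18 -0.0205
```

View pics/s8.png

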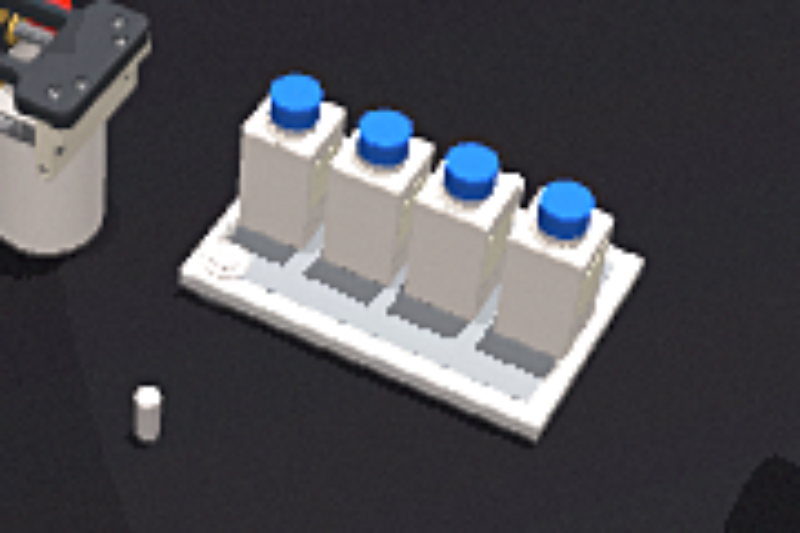

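All four bottles stand on the plate (crop px 245–610, 75–390), and the edge fits the home angle to within about 0.3°. The robot is clear of everything, so I'll hand it in.

```bash
python3 -c "
from station import job_done
print(job_done())"
```

```text
the job is handed in; nothing more can be done
None
```

I swung the tray out to its loading stop, stood all four bottles on it, pushed it back against its home stop with none falling and no other vessel knocked over, and handed the job in at about 54 s of robot time (no verdict was returned).

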